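Gauge blocks under a tooling plate, unlock and jog

TASK

Set up the black tooling plate: push every gauge block lying on the table blade-first into the gap under the plate's front edge, one block to a bay, until its shoulder is home against the plate. Only when all are home, pull the lockout bar up out of its socket on the control station and lay it down in the grey tray; then push the spring-centred jog lever well over away from the robot, hold it there for a good second and let it recentre, never jogging while the bar is in its socket and never jogging it towards the robot. At the finish the blocks must all be home and the bar lying in the tray; leave the loose circuit board, the bottle and the mug where they stand.

Things in the scene. Friction and masses are not known exactly. Their poses are not given: they have to be found in the camera images.
- plate: black tooling plate, fixed, 170 deep (x) x 314 wide (y) x 20 thick, carried 16 above the table on five aluminium feet as deep as the plate, so that its top is 36 above the table; small electronics on top, up to 60 above the table, at least 55 behind the front edge. Origin at table level under the middle of its front edge, which looks to the robot; x points into the gap, away from the robot
- bay0 (a point): mouth of bay 0, one of four bays between the feet, 46 wide, 16 high, open to the front, 76 apart (bay0 is the leftmost seen from the robot, at +y): at table level in the middle of the mouth, in the plane of the plate's front edge; same axes as the plate. A block fully home has its origin here and its x axis along the plate's x
- bay1 (a point): mouth of bay 1, one of four bays between the feet, 46 wide, 16 high, open to the front, 76 apart (bay0 is the leftmost seen from the robot, at +y): at table level in the middle of the mouth, in the plane of the plate's front edge; same axes as the plate. A block fully home has its origin here and its x axis along the plate's x
- bay2 (a point): mouth of bay 2, one of four bays between the feet, 46 wide, 16 high, open to the front, 76 apart (bay0 is the leftmost seen from the robot, at +y): at table level in the middle of the mouth, in the plane of the plate's front edge; same axes as the plate. A block fully home has its origin here and its x axis along the plate's x
- bay3 (a point): mouth of bay 3, one of four bays between the feet, 46 wide, 16 high, open to the front, 76 apart (bay0 is the leftmost seen from the robot, at +y): at table level in the middle of the mouth, in the plane of the plate's front edge; same axes as the plate. A block fully home has its origin here and its x axis along the plate's x
- block0: aluminium gauge block, 106 long, 40 wide: a flat blade 70 long, 40 wide, 14 thick on one side, and on the other a head 36 long, 40 wide, 30 tall whose front face is the shoulder. On the head stands a dark steel grip post 20 x 20, from 30 to 80 above the table, its centre 20 behind the shoulder. Mass about 0.35 kg. Origin on the underside at the middle of the shoulder; x along the blade towards its tip, z up. Stands free on the table; two to four of the blocks are there
- block1: aluminium gauge block, 106 long, 40 wide: a flat blade 70 long, 40 wide, 14 thick on one side, and on the other a head 36 long, 40 wide, 30 tall whose front face is the shoulder. On the head stands a dark steel grip post 20 x 20, from 30 to 80 above the table, its centre 20 behind the shoulder. Mass about 0.35 kg. Origin on the underside at the middle of the shoulder; x along the blade towards its tip, z up. Stands free on the table; two to four of the blocks are there
- block2: aluminium gauge block, 106 long, 40 wide: a flat blade 70 long, 40 wide, 14 thick on one side, and on the other a head 36 long, 40 wide, 30 tall whose front face is the shoulder. On the head stands a dark steel grip post 20 x 20, from 30 to 80 above the table, its centre 20 behind the shoulder. Mass about 0.35 kg. Origin on the underside at the middle of the shoulder; x along the blade towards its tip, z up. Stands free on the table; two to four of the blocks are there
- block3: aluminium gauge block, 106 long, 40 wide: a flat blade 70 long, 40 wide, 14 thick on one side, and on the other a head 36 long, 40 wide, 30 tall whose front face is the shoulder. On the head stands a dark steel grip post 20 x 20, from 30 to 80 above the table, its centre 20 behind the shoulder. Mass about 0.35 kg. Origin on the underside at the middle of the shoulder; x along the blade towards its tip, z up. Stands free on the table; two to four of the blocks are there
- bar: lockout bar, 150 long: square steel shaft 14 x 14 x 105 with a square black handle 24 x 24 x 45 on top; 0.12 kg. Origin at the foot of the shaft, z along the bar towards the handle. At the start it stands upright and loose in the socket
- bar_mid (a point): the point of the bar 75 from its foot, on its axis
- station: grey control station, fixed, 170 (x) x 110 (y) x 40 tall, to the left or the right of the plate (the tray is on the other side); origin at table level under its centre, x roughly away from the robot. On its far half (45 along +x) stands the square socket, on its near half (45 along -x) the jog lever
- socket (a point): floor of the socket, on its axis, 40 above the table; the socket is 18 x 18 inside, 34 x 34 outside, 50 deep, its rim 90 above the table; the foot of the bar stands here at the start
- jog (a joint): angle of the jog lever in rad: 0 centred, positive tilted along the station's +x (away from the robot), stops at +-0.6; a spring of 0.6 N m/rad recentres it; well over means more than about 0.4
- jog_knob (a point): centre of the lever's black ball knob, radius 14, 85 above the hinge, which lies 45 above the table; the steel stem has radius 6
- tray: grey open tray, fixed, 200 (x) x 100 (y) x 25 tall, walls and floor 5 thick; origin at table level under its centre
- board: bystander: small green circuit board 50 x 46, 14 tall; origin under its centre
- solvent: bystander: white bottle 56 across, 150 tall; origin under its centre
- mug: bystander: white mug 80 across, 95 tall; origin under its centre
There are look-alikes about, which are no part of the job. Leave any pink or turquoise look-alike of the block2 alone.

How it is judged (in metres and radians):
On the way, in this order (a step that is already met when the one before it is completed fails the run):
1. every gauge block that is there is home in a bay and let go, the bar still in its socket ((distance between block0 and bay0 below 0.0075 m or distance between block0 and bay1 below 0.0075 m or distance between block0 and bay2 below 0.0075 m or distance between block0 and bay3 below 0.0075 m) and angle between the x axis of each of block0, block1, block2, block3 and the x axis of plate, either way round below 0.12 rad and angle between each of block0, block1, block2, block3's own z axis and vertical below 0.06 rad and (distance between block1 and bay0 below 0.0075 m or distance between block1 and bay1 below 0.0075 m or distance between block1 and bay2 below 0.0075 m or distance between block1 and bay3 below 0.0075 m) and (distance between block2 and bay0 below 0.0075 m or distance between block2 and bay1 below 0.0075 m or distance between block2 and bay2 below 0.0075 m or distance between block2 and bay3 below 0.0075 m) and (distance between block3 and bay0 below 0.0075 m or distance between block3 and bay1 below 0.0075 m or distance between block3 and bay2 below 0.0075 m or distance between block3 and bay3 below 0.0075 m) and contact force between each of block0, block1, block2, block3 and the fingers below 0.05 N and distance between bar and socket below 0.02 m), for 0.2 s.
2. the lockout bar lies in the tray, let go (x of bar_mid in the frame of tray between -0.09 and 0.09 m and y of bar_mid in the frame of tray between -0.045 and 0.045 m and z of bar_mid in the frame of tray below 0.03 m and angle between bar's own z axis and vertical above 1.3 rad and contact force between bar and the fingers below 0.05 N), for 0.3 s.
3. the jog lever is held over away from the robot (beyond 0.35 rad) for 0.8 s (value of joint jog above 0.35 rad), for 0.8 s.
4. the lever has recentred (value of joint jog between -0.06 and 0.06 rad), for 0.3 s.
At the end, for the whole second after the job is handed in: Every block present is home: its origin within 7.5 mm of a bay's mouth point, flat, within 0.12 rad of the plate's direction. The bar lies in the tray (over 1.3 rad from upright, its middle inside the walls and below 30 mm). Lever within 0.06 rad of centre. Blocks and bar at rest (all of step 4 and (distance between block0 and bay0 below 0.0075 m or distance between block0 and bay1 below 0.0075 m or distance between block0 and bay2 below 0.0075 m or distance between block0 and bay3 below 0.0075 m) and angle between the x axis of each of block0, block1, block2, block3 and the x axis of plate, either way round below 0.12 rad and angle between each of block0, block1, block2, block3's own z axis and vertical below 0.06 rad and (distance between block1 and bay0 below 0.0075 m or distance between block1 and bay1 below 0.0075 m or distance between block1 and bay2 below 0.0075 m or distance between block1 and bay3 below 0.0075 m) and (distance between block2 and bay0 below 0.0075 m or distance between block2 and bay1 below 0.0075 m or distance between block2 and bay2 below 0.0075 m or distance between block2 and bay3 below 0.0075 m) and (distance between block3 and bay0 below 0.0075 m or distance between block3 and bay1 below 0.0075 m or distance between block3 and bay2 below 0.0075 m or distance between block3 and bay3 below 0.0075 m) and x of bar_mid in the frame of tray between -0.09 and 0.09 m and y of bar_mid in the frame of tray between -0.045 and 0.045 m and z of bar_mid in the frame of tray below 0.03 m and angle between bar's own z axis and vertical above 1.3 rad and linear speed of each of bar, block0, block1, block2, block3 below 0.02 m/s); the robot touches nothing.
It fails at once if the lever is jogged while the bar stands in its socket ((value of joint jog above 0.25 rad or value of joint jog below -0.25 rad) and distance between bar and socket below 0.03 m).
It fails at once if the lever is jogged towards the robot (value of joint jog below -0.3 rad).
It fails at once if a bystander is moved more than 6 cm (distance of any of board, solvent, mug from where it was at the start of the episode above 0.06 m).
Of block0, block1, block2, block3 only 2 to 4 are there at a start; the rules pass over those that are not, and their reading is None.
At some moment in a run one of block0, block1, block2, block3 may be knocked a few centimetres aside while the robot is not near it.
Once in a run the grip may slacken for a moment while it holds something.
It also fails if it takes over 210 s, if anything falls off the work surface, if the arm or the gripper's body presses on something with over 40 N, if the wrist force passes 120 N, or if a joint passes its speed limit or range.

ROBOT

A 6-joint arm with a two-finger parallel gripper is mounted at the origin on the work surface. World frame = base frame: x ahead of the robot, y to its left, z up, the work surface at z = 0. Lengths are in mm, angles in rad, forces in N, time in s.
With the tool pointing down it reaches from about 350 to 775 mm from the base axis. Payload 5.5 kg.
Tool frame: the origin (TCP) lies midway between the tips of the shut fingers; the grasp point (between the pads) lies 19 mm behind it; z points along the fingers, y is the line along which they close (so a half turn about z gives the same grasp; the last joint's range is limited). The gripper opens to 85 mm and grips with 20 to 120 N. Pads are 22 mm wide; open, the fingers measure 114 mm over their backs; the gripper's body (76 mm by 85 mm) begins 54 mm behind the grasp point. The pads swing forward as they close: fully open they stand 13 mm farther back than shut.
Start: joints at [-1.251, 0.313, 0.046, 1.304, 0, 1.431], TCP at [255.17, -515.325, 231.323] pointing down, gripper open.
Joint ranges: [-2.76, 2.76], [-0.86, 1.69], [-1.03, 1.26], [-2.2, 2.34], [-1.47, 1.5], [-3.14, 3.14]. Speed limits (rad/s): [2.57, 2.57, 3.14, 3.14, 3.14, 3.14].

INTERFACE

Orientations are given as a unit quaternion [x, y, z, w].
In Python, from station import * gives the robot as it stands.
- The arm moves only by the tool move_arm, never from a script. Its argument "motion" is a list that holds one entry, the list of rows, each a list of 6 numbers: the shift along the tool's x, y, z in m, then the turn, a rotation vector about the tool's x, y, z in degrees. A call has 1 to 12 rows; each row shifts and turns the commanded pose from where the row before left it, along the tool's axes as they then stand; what a row does not reach is not made up. A row lasts 1/8 s, in which the tool goes at most 62.5 mm and 10.7 degrees, less where a joint would pass 70% of its speed; a pose out of reach is approached as far as the arm can. A call with a gripper value outside its range is refused whole. "hand" is the closure, from 0 (fully open) to 1 (shut), set as the call begins (left out, the last holds). The fingers move at their own pace and stop on an object; "squeeze" is the grip in N (left out, the last holds). Time passes only in rows, so rows that do not move let the fingers close. It gives the time, the measured TCP pose, the force, the opening and the grip force at its end, in the units of the state.
- get_obs(): the state, without advancing time (a new reading comes with each control period).
- capture(name): name is "scene" or "side" or "wrist"; returns (picture, depth): 400x640x3 uint8, blue, green, red; 400x640 float32, mm along the optical axis (not along the pixel's ray), 0 where there is no reading.
- camera_model(name): a dict with "fx", "fy", "cx", "cy" (pixels), "k1" (the pictures are not rectified: a ray, as slopes to the right and down, at radius r is drawn at 1 + k1 r^2 times it, then the intrinsics apply), "rvec" (rotation vector, rad) and "tvec" (3), from world to camera coordinates, as OpenCV has them. Camera axes: x right, y down, z forward; pixel columns grow to the right and rows downward; lengths in mm; the calibration is good to about 2 mm. A picture is of the moment at which its call begins: read the wrist's pose just before it. camera_model takes no time and is no camera call; for the wrist camera it gives the pose at the moment of the call.
- sign_off(): hands the job in; it is judged then, once.
Trained networks look in the newest picture that a camera, given by its name, has taken for a name from the list of things; names that differ only in an ending like _2 or _b are one class to them, and where a whole thing is asked for, a point or a joint stands for the part that bears it (a point fixed in the world has none). Each returns a list of dicts, best first, with "score" (0 to 1); they miss things now and then, are a little off and sometimes report something else, mostly with a low value. They report only what shows in the picture. A call takes as long as a camera call. They do not tell look-alikes from the thing itself.
- spot_in(query, camera): "centre" ([x, y, z] in mm, in world coordinates, good to about 4 mm: the middle of the surface that is visible of it).
- silhouettes(query, camera): "pixels" (400x640 bool, what is visible of it).
- place_of(query, camera): "centre" ([x, y, z] in mm, in world coordinates, good to about 4 mm: a listed point, or the origin of a listed thing).
The state is a dict: "time": time; "joint_positions": joint angles; "joint_velocities": joint speeds; "tau": joint torques, N m; "position": TCP position; "tool_rot": TCP orientation; "contact_force": force on the tool from outside, world axes, zero at the start; "torque": the same for the moment, N m; "finger_gap": finger opening in mm; "gripper_force": force on a finger pad.
Only numpy, scipy, OpenCV 4.12 (cv2) and the standard library are available. Lean on these libraries where they do the work, as an engineer would, in place of code of your own. Each camera call takes 0.05 s, during which the arm holds its last target. There are 200 camera calls.

## Working session

There is one attempt and no reset: what is moved stays moved. The work goes in short steps, Python scripts to look and compute and a tool call to move; the robot and the scene stay as the last step left them, time stands still between calls to the robot, and variables do not carry over. Pictures are saved under pics/ and viewed, at most 14 in all, crops included, and the job is handed in when it is done.

Besides the shell and the picture viewer there is one more tool, called after ">>>" as name([rows], argument=value, ...), one row to a line, values as JSON. move_arm: Moves the arm, as the interface text tells. Its arguments: {"type":"object","properties":{"motion":{"type":"array","items":{"type":"array","items":{"type":"array","items":{"type":"number"}}}},"hand":{"type":"number"},"squeeze":{"type":"number"}},"required":["motion"]}

```bash
ls; mkdir -p pics; cat > h.py <<'E'
from station import *
import numpy as np, cv2
from scipy.spatial.transform import Rotation as R
def cam(n):
    m=camera_model(n); Rm=cv2.Rodrigues(np.array(m["rvec"],float))[0]; return m,Rm,np.array(m["tvec"],float).ravel()
def world(n,d,cm=None):
    m,Rm,t=cm or cam(n); K=np.array([[m["fx"],0,m["cx"]],[0,m["fy"],m["cy"]],[0,0,1.]])
    v,u=np.mgrid[0:400,0:640]
    p=np.stack([(u-m["cx"])/m["fx"],(v-m["cy"])/m["fy"]],-1); q=p.copy()
    for _ in range(6): q=p/(1+m["k1"]*(q**2).sum(-1,keepdims=True))
    P=np.dstack([q,np.ones((400,640))])*d[...,None]
    W=(P-t)@Rm; W[d<=0]=np.nan; return W
def proj(n,X,cm=None):
    m,Rm,t=cm or cam(n); c=Rm@np.array(X,float)+t; q=c[:2]/c[2]; q=q*(1+m["k1"]*(q@q))
    return q*[m["fx"],m["fy"]]+[m["cx"],m["cy"]]
def delta(pos,quat,target,tquat=None):
    r=R.from_quat(quat); d=r.inv().apply(np.array(target)-pos)
    return d
E
python3 - <<'E'
from h import *
o=get_obs(); print({k:np.round(v,3) for k,v in o.items()})
for n in ["scene","side"]:
    p,d=capture(n); cv2.imwrite(f"pics/{n}0.png",p); np.save(f"{n}0.npy",d)
    for q in ["plate","block0","bar","station","tray","jog_knob","board","solvent","mug","socket","bay0","bay3"]:
        for r in place_of(q,n): 
            if r["score"]>.2: print(n,q,round(r["score"],2),np.round(r["centre"]),np.round(proj(n,r["centre"])))
E
```

```text
pics
{'time': np.float64(0.0), 'joint_positions': array([-1.251,  0.314,  0.045,  1.304, -0.   ,  1.431]), 'joint_velocities': array([-0.001, -0.001, -0.   , -0.002, -0.002,  0.001]), 'tau': array([ 1.0000e-03, -4.8063e+01,  2.9853e+01,  1.9000e-02, -0.0000e+00,
       -0.0000e+00]), 'position': array([ 254.989, -514.822,  230.395]), 'tool_rot': array([ 0.974,  0.228, -0.   , -0.001]), 'contact_force': array([ 0.504,  0.321, -0.45 ]), 'torque': array([-0.003,  0.014, -0.018]), 'gripper_force': np.float64(0.0), 'finger_gap': np.float64(85.099)}
scene plate 0.66 [615.  18.   0.] [326. 231.]
scene plate 0.37 [607. -96.   1.] [306. 245.]
scene block0 0.73 [ 628. -280.   38.] [276. 268.]
scene block0 0.7 [ 437. -125.    1.] [267. 230.]
scene block0 0.68 [770. 338.  -3.] [400. 208.]
scene block0 0.63 [379. 281.   3.] [318. 182.]
scene block0 0.5 [502. 622.  -1.] [378. 163.]
scene bar 0.56 [ 627. -280.   38.] [276. 268.]
scene station 0.98 [ 589. -286.    1.] [267. 272.]
scene tray 0.69 [590. 283.  -2.] [357. 199.]
scene jog_knob 0.48 [ 544. -277.  130.] [257. 236.]
scene board 0.54 [414.  
[... 1203 characters left out ...]
   1.] [348. 172.]
side tray 0.94 [592. 280.  -0.] [285. 259.]
side jog_knob 0.64 [416.   3.   4.] [361. 223.]
side jog_knob 0.58 [ 546. -281.  131.] [358. 149.]
side board 0.68 [418.   2.  -0.] [361. 223.]
side solvent 0.53 [ 495. -497.   -3.] [383. 152.]
side mug 0.63 [464. 482.   2.] [288. 319.]
side socket 0.65 [ 633. -282.   41.] [339. 162.]
side bay0 0.87 [626. 137.   2.] [296. 229.]
side bay0 0.87 [613. -15.  -1.] [317. 206.]
side bay0 0.79 [607. -93.  -1.] [326. 195.]
side bay0 0.78 [619.  63.   2.] [307. 217.]
side bay3 0.87 [626. 137.   2.] [296. 229.]
side bay3 0.87 [613. -15.  -1.] [317. 206.]
side bay3 0.79 [607. -93.  -1.] [326. 195.]
side bay3 0.78 [619.  63.   2.] [307. 217.]
```

View pics/scene0.png

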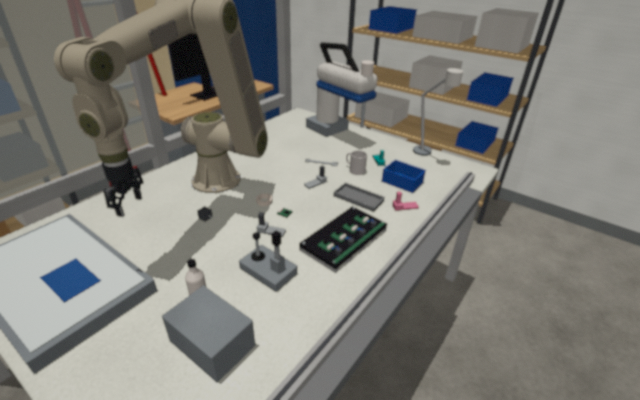

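View pics/side0.png

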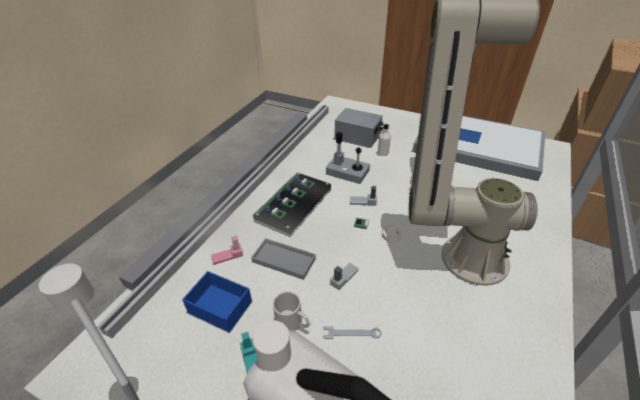

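Two real blocks are visible. One is at side px (367,200), about (438,-125) mm, and the other at side px (341,275), about (380,280) mm. Three things could be mistaken for a block: the pink look-alike at side px (228,250), the turquoise one at (248,350), and the lever and bar on the station at (345,165). I'll get close looks with the wrist camera.

```bash
cat >> h.py <<'E'
def Q(yaw,tilt=0):  # tool down, tool x at yaw (deg) ; tilt about tool y so that z leans to tool +x
    r=R.from_euler('z',yaw,degrees=True)*R.from_euler('x',180,degrees=True)
    return r*R.from_euler('y',tilt,degrees=True)
def plan(wps,maxmm=45,maxdeg=9,start=None):
    o=get_obs(); p=np.array(o["position"],float); r=R.from_quat(o["tool_rot"])
    if start: p,r=np.array(start[0],float),start[1]
    for w in wps:
        tp,tr=np.array(w[0],float),w[1]; mm=w[2] if len(w)>2 else maxmm
        n=max(1,int(np.ceil(max(np.linalg.norm(tp-p)/mm,np.degrees((r.inv()*tr).magnitude())/maxdeg)-1e-6)))
        out=[]
        for i in range(n):
            d=r.inv().apply((tp-p)/(n-i))/1000; v=(r.inv()*tr).as_rotvec(degrees=True)/(n-i)
            row=[round(float(x),4) for x in d]+[round(float(x),2) for x in v]
            out.append(row); p=p+r.apply(np.array(row[:3])*1000); r=r*R.from_rotvec(row[3:],degrees=True)
        print(n,str(out).replace(" ",""))
E
python3 - <<'E'
from h import *
o=get_obs(); m,Rm,t=cam("wrist"); c=-Rm.T@t; r=R.from_quat(o["tool_rot"])
print("cam in tool",r.inv().apply(c-o["position"]), "axes", np.round(r.inv().as_matrix()@Rm.T,2), m)
plan([([400,-125,260],Q(-5))])
E
```

```text
cam in tool [  68.93570202    0.5773353  -143.13063939] axes [[ 0.   -0.96 -0.27]
 [ 1.    0.   -0.  ]
 [ 0.   -0.27  0.96]] {'fx': 299.56107191542515, 'fy': 299.56107191542515, 'cx': 321.1338328410005, 'cy': 202.74132187987402, 'k1': 0.01779355552523536, 'rvec': array([-2.46383403,  1.52864687,  0.21354771]), 'tvec': array([-575.3380785 ,  -36.1271194 ,  379.45781871])}
10 [[0.0303,-0.0286,-0.0029,0.0,-0.0,3.13],[0.0287,-0.0302,-0.0029,0.0,-0.0,3.13],[0.027,-0.0317,-0.0029,0.0,-0.0,3.14],[0.0252,-0.0331,-0.0029,0.0,-0.0,3.13],[0.0234,-0.0344,-0.0029,0.0,-0.0,3.14],[0.0215,-0.0357,-0.0028,0.0,-0.0,3.13],[0.0195,-0.0368,-0.0029,0.0,-0.0,3.14],[0.0174,-0.0378,-0.0028,0.0,-0.0,3.13],[0.0154,-0.0387,-0.0029,0.0,-0.0,3.14],[0.0132,-0.0394,-0.0028,0.01,-0.0,3.13]]
```

>>> move_arm([
  [[0.03,-0.029,-0.003,0,0,3.13],[0.029,-0.03,-0.003,0,0,3.13],[0.027,-0.032,-0.003,0,0,3.14],[0.025,-0.033,-0.003,0,0,3.13],[0.023,-0.034,-0.003,0,0,3.14],[0.0215,-0.036,-0.003,0,0,3.13],[0.0195,-0.037,-0.003,0,0,3.14],[0.0175,-0.038,-0.003,0,0,3.13],[0.0155,-0.039,-0.003,0,0,3.14],[0.013,-0.039,-0.003,0,0,3.13],[0,0,0,0,0,0],[0,0,0,0,0,0]],
], hand=0)

```text
time: 2.8
position: [399.3, -124.7, 261.3]
tool_rot: [0.999, -0.043, 0.0, 0.0]
contact_force: [-0.3, -0.5, 0.5]
finger_gap: 85.3
gripper_force: 0.0
```

```bash
cat >> h.py <<'E'
def look(fn,qs=("block0",)):
    o=get_obs(); cm=cam("wrist"); p,d=capture("wrist"); W=world("wrist",d,cm)
    cv2.imwrite(f"pics/{fn}.png",p); np.savez(f"{fn}.npz",p=p,W=W)
    print("pos",np.round(o["position"],1),"x yaw",np.degrees(np.arctan2(*R.from_quat(o["tool_rot"]).as_matrix()[[1,0],0])),"j",np.round(o["joint_positions"],2),"F",np.round(o["contact_force"],1))
    for q in qs:
        for r in place_of(q,"wrist"):
            if r["score"]>.3: print(q,round(r["score"],2),np.round(r["centre"],1),np.round(proj("wrist",r["centre"],cm)))
    return p,W
def rects(W,zlo,zhi,near,rad):
    m=(W[...,2]>zlo)&(W[...,2]<zhi)&(np.hypot(W[...,0]-near[0],W[...,1]-near[1])<rad)
    P=W[m][:,:2].astype(np.float32)
    if len(P)<5: return None
    return cv2.minAreaRect(P),len(P),np.median(P,0),W[m][:,2].mean()
E
python3 - <<'E'
from h import *
p,W=look("w1",["block0","bay0","station","bar","jog_knob","socket","board"])
c=[438,-125]
for z in [(8,20),(24,36),(70,90)]: print(z,rects(W,*z,c,75))
# plate front edge: top surface z 30..42
m=(W[...,2]>31)&(W[...,2]<40)&(W[...,0]>560)&(W[...,1]>-150)&(W[...,1]<190)&(W[...,0]<850)
P=W[m]; print(len(P), P[:,:2].min(0),P[:,:2].max(0)); print(cv2.minAreaRect(P[:,:2].astype(np.float32)))
E
```

```text
pos [ 399.3 -124.7  261.3] x yaw -4.936508493088036 j [-0.49  0.   -0.26  1.31 -0.    2.73] F [-0.3 -0.5  0.5]
block0 0.92 [ 438.  -124.6    0.6] [318. 142.]
block0 0.69 [381.3 275.7  -0.7] [ 35. 207.]
board 0.56 [415.8   0.5  -3. ] [228. 166.]
(8, 20) (((470.8821105957031, -114.12815856933594), (70.95437622070312, 40.050270080566406), 21.67136001586914), 1835, array([ 472.39084, -113.92849], dtype=float32), np.float64(14.452663948852157))
(24, 36) (((422.95147705078125, -133.60494995117188), (35.449745178222656, 39.9481086730957), 21.763704299926758), 558, array([ 429.31522, -132.95013], dtype=float32), np.float64(30.2518389391432))
(70, 90) (((420.8524169921875, -134.44137573242188), (19.947145462036133, 19.947385787963867), 22.08138656616211), 351, array([ 421.6729, -134.3201], dtype=float32), np.float64(79.88288773669125))Traceback (most recent call last):
  File "<stdin>", line 7, in <module>
    return umr_minimum(a, axis, None, out, keepdims, initial, where)
ValueError: zero-size array to reduction operation minimum which has no identity
```

```bash
python3 - <<'E'
from h import *
plan([([420,-60,260],Q(85)),([450,0,260],Q(175))])
E
```

```text
11 [[0.0014,-0.0061,0.0001,-0.0,0.0,-8.19],[0.0022,-0.0058,0.0001,-0.0,0.0,-8.19],[0.003,-0.0054,0.0001,-0.0,0.0,-8.19],[0.0038,-0.0049,0.0001,-0.0,0.0,-8.19],[0.0044,-0.0044,0.0001,-0.0,0.0,-8.19],[0.005,-0.0037,0.0001,-0.0,0.0,-8.19],[0.0055,-0.0029,0.0001,-0.0,0.0,-8.18],[0.0059,-0.0021,0.0001,-0.0,0.0,-8.19],[0.0061,-0.0013,0.0001,-0.0,0.0,-8.18],[0.0062,-0.0004,0.0001,-0.0,0.0,-8.19],[0.0062,0.0005,0.0002,-0.01,0.0,-8.18]]
11 [[0.0057,0.0022,-0.0,-0.0,0.0,-8.18],[0.0053,0.003,-0.0,-0.0,0.0,-8.18],[0.0048,0.0038,-0.0,-0.0,0.0,-8.18],[0.0042,0.0044,-0.0,-0.0,0.0,-8.18],[0.0036,0.0049,-0.0,-0.0,0.0,-8.18],[0.0028,0.0054,-0.0,-0.0,0.0,-8.18],[0.002,0.0058,-0.0,-0.0,0.0,-8.18],[0.0012,0.006,-0.0,-0.0,0.0,-8.19],[0.0003,0.0061,-0.0,-0.0,0.0,-8.18],[-0.0006,0.006,-0.0,-0.0,0.0,-8.19],[-0.0014,0.0059,-0.0,-0.0,0.0,-8.18]]
```

View pics/w1.png

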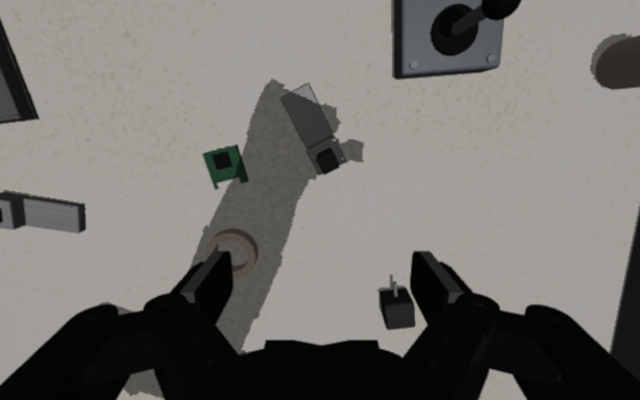

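The crop shows the grey aluminium block at (318,130) with its post at (327,158), and the second block at (40,215). Neither is pink or turquoise. Next I turn half round, because of the j6 range, to look at the plate.

>>> move_arm([
  [[0.0014,-0.0061,0,0,0,-8.19],[0.0022,-0.0058,0,0,0,-8.19],[0.003,-0.0054,0,0,0,-8.19],[0.0038,-0.0049,0,0,0,-8.19],[0.0044,-0.0044,0,0,0,-8.19],[0.005,-0.0037,0,0,0,-8.19],[0.0055,-0.0029,0,0,0,-8.18],[0.0059,-0.0021,0,0,0,-8.19],[0.0061,-0.0013,0,0,0,-8.18],[0.0062,-0.0004,0,0,0,-8.19],[0.0062,0.0005,0,0,0,-8.18]],
])

```text
time: 4.58
position: [420.1, -59.5, 261.2]
tool_rot: [0.735, 0.678, -0.0, -0.0]
contact_force: [-0.2, 0.5, 0.5]
finger_gap: 85.3
gripper_force: 0.0
```

>>> move_arm([
  [[0.0057,0.0022,0,0,0,-8.18],[0.0053,0.003,0,0,0,-8.18],[0.0048,0.0038,0,0,0,-8.18],[0.0042,0.0044,0,0,0,-8.18],[0.0036,0.0049,0,0,0,-8.18],[0.0028,0.0054,0,0,0,-8.18],[0.002,0.0058,0,0,0,-8.18],[0.0012,0.006,0,0,0,-8.19],[0.0003,0.0061,0,0,0,-8.18],[-0.0006,0.006,0,0,0,-8.19],[-0.0014,0.0059,0,0,0,-8.18],[0,0,0,0,0,0]],
])

```text
time: 6.08
position: [450.1, 0.5, 261.2]
tool_rot: [0.044, 0.999, -0.0, -0.0]
contact_force: [0.7, -0.0, -0.6]
finger_gap: 86.0
gripper_force: 0.0
```

```bash
python3 - <<'E'
from h import *
p,W=look("w2",["block0","bay0","plate","station","tray"])
for c in ([438,-125],[380,280]):
  for z in [(8,20),(24,36),(70,90)]: print(z,rects(W,*z,c,85))
m=(W[...,2]>33)&(W[...,2]<39)&(W[...,0]>560)&(W[...,1]>-170)&(W[...,1]<200)&(W[...,0]<850)
P=W[m]; print(len(P),cv2.minAreaRect(P[:,:2].astype(np.float32)))
# front edge: min x per y bin
ys=np.arange(-120,170,10); e=[(y,P[np.abs(P[:,1]-y)<5][:,0].min()) for y in ys if (np.abs(P[:,1]-y)<5).any()]
e=np.array(e); print(np.round(e[::4],1)); k=np.polyfit(e[:,0],e[:,1],1); print(k,np.degrees(np.arctan(-k[0])), np.abs(e[:,1]-np.polyval(k,e[:,0])).max(),P[:,1].min(),P[:,1].max())
E
```

```text
pos [450.1   0.5 261.2] x yaw 174.98987062801612 j [-0.18  0.06 -0.19  1.32 -0.   -0.09] F [ 0.7 -0.  -0.6]
block0 0.93 [382.5 276.1  -0.5] [533.  99.]
block0 0.8 [ 436.6 -124.9    0.8] [228. 169.]
bay0 0.93 [614.9 -15.7  -4.4] [320. 278.]
bay0 0.73 [605.1 -91.6   2.7] [269. 278.]
bay0 0.69 [616.4  59.8   3.2] [370. 277.]
bay0 0.55 [620.6 137.7  -4.3] [421. 273.]
bay0 0.34 [417.6   2.   -2.4] [320. 146.]
plate 0.81 [613.3  24.2  -1.6] [346. 276.]
station 0.89 [ 591.2 -276.9    2.9] [144. 280.]
tray 0.78 [594.6 285.8   3.8] [526. 252.]
(8, 20) (((454.5162353515625, -119.42610931396484), (104.86027526855469, 40.980403900146484), 22.039915084838867), 1647, array([ 467.8375  , -112.478455], dtype=float32), np.float64(14.122999450635472))
(24, 36) (((421.9985656738281, -132.81576538085938), (35.878963470458984, 39.44792938232422), 21.168973922729492), 551, array([ 422.23572, -124.20534], dtype=float32), np.float64(30.096651668952298))
(70, 90) (((420.2592468261719, -133.8770751953125), (19.780925750732422, 20.102136611938477), 22.987342834472656), 389, array([ 419.54083, -131.84715], dtyp
[... 258 characters left out ...]
19140625, 294.40283203125), (38.240909576416016, 40.589813232421875), 75.27286529541016), 883, array([383.61902, 286.46817], dtype=float32), np.float64(30.27694875397975))
(70, 90) (((384.4927978515625, 296.11065673828125), (21.54741668701172, 20.93459129333496), 77.6583480834961), 617, array([384.27567, 292.1773 ], dtype=float32), np.float64(78.9249497273485))
8800 ((666.4055786132812, -4.5411224365234375), (272.815185546875, 111.01443481445312), 85.08419036865234)
[[-120.   603. ]
 [ -80.   606.4]
 [ -40.   609.2]
 [   0.   612.2]
 [  40.   614.9]
 [  80.   618.3]
 [ 120.   642.1]]
[1.27064944e-01 6.14255813e+02] -7.2414789887441575 31.407347234912777 -143.51989208511128 131.32283453140505
```

View pics/w2.png

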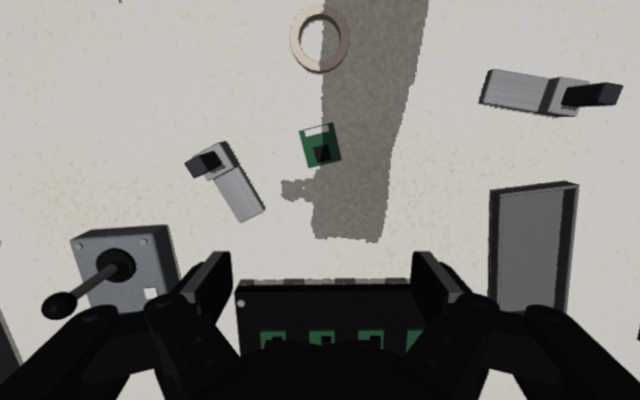

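The picture shows the lever and station at left (120,270), block A (230,180), board (320,145), block B (530,92), the tray (530,240) and the plate's front edge at row 285. I'll fit the plate precisely from this cloud.

```bash
python3 - <<'E'
from h import *
W=np.load("w2.npz")["W"]
Z=W[...,2]; m=(Z>32)&(Z<40)&(W[...,0]>560)&(W[...,0]<800)&(W[...,1]>-170)&(W[...,1]<100)
P=W[m]
for axis,lo,hi,st in ((1,-130,95,6),(0,612,680,5)):
    e=[]
    for y in np.arange(lo,hi,st):
        s=P[np.abs(P[:,axis]-y)<st/2][:,1-axis]
        if len(s)>3: e.append((y,np.percentile(s,2)))
    e=np.array(e); k=np.polyfit(*e.T,1); r=e[:,1]-np.polyval(k,e[:,0]); g=np.abs(r)<3; k=np.polyfit(*e[g].T,1); r=e[g][:,1]-np.polyval(k,e[g][:,0])
    print(k,np.degrees(np.arctan(k[0])),len(e),g.sum(),r.std())
    if axis==1:kf=k
    else:kr=k
# intersection corner
y=(kr[0]*kf[1]+kr[1])/(1-kr[0]*kf[0]); x=kf[0]*y+kf[1]; yaw=-np.arctan(kf[0]); ey=np.array([-np.sin(yaw),np.cos(yaw)])
c=np.array([x,y]); print("corner",c,"origin",c+157*ey,"yaw",np.degrees(yaw),[np.round(c+157*ey+o*ey,1) for o in(114,38,-38,-114)])
# blocks via side & scene? compare block B edges
E
```

```text
[7.54488550e-02 6.13032848e+02] 4.31472611455381 38 38 0.2427556022057342
[-5.90040049e-02 -9.63218734e+01] -3.376765379232365 14 13 0.6049117692191626
corner [ 603.08068731 -131.90604917] origin [614.89258546  24.64898608] yaw -4.31472611455381 [array([623.5, 138.3]), array([617.8,  62.5]), array([612. , -13.2]), array([606.3, -89. ])]
```

```bash
python3 - <<'E'
from h import *
plan([([590,25,250],Q(175.7))])
E
```

```text
4 [[-0.0343,0.0092,0.0028,-0.0,0.0,-0.18],[-0.0344,0.0091,0.0028,-0.0,0.0,-0.18],[-0.0344,0.009,0.0028,-0.0,0.0,-0.18],[-0.0344,0.0089,0.0029,-0.01,0.0,-0.17]]
```

>>> move_arm([
  [[-0.034,0.009,0.003,0,0,-0.18],[-0.034,0.009,0.003,0,0,-0.18],[-0.034,0.009,0.003,0,0,-0.18],[-0.034,0.009,0.003,0,0,-0.18],[0,0,0,0,0,0],[0,0,0,0,0,0]],
])

```text
time: 7.12
position: [587.8, 25.2, 249.0]
tool_rot: [0.037, 0.999, -0.0, -0.001]
contact_force: [-0.7, 0.6, 0.2]
finger_gap: 85.2
gripper_force: 0.0
```

```bash
python3 - <<'E'
from h import *
p,W=look("w3",["bay0","plate","block0"])
Z=W[...,2]; m=(Z>33)&(Z<39)&(W[...,0]>560)&(W[...,0]<700)&(W[...,1]>-180)&(W[...,1]<230)
P=W[m]; res={}
for name,axis,lo,hi,st,q in (("f",1,-115,175,6,2),("r",0,620,660,4,2),("l",0,632,660,4,98)):
    e=[]
    for y in np.arange(lo,hi,st):
        s=P[np.abs(P[:,axis]-y)<st/2][:,1-axis]
        if len(s)>3: e.append((y,np.percentile(s,q)))
    e=np.array(e); k=np.polyfit(*e.T,1); r=e[:,1]-np.polyval(k,e[:,0]); g=np.abs(r)<2; k=np.polyfit(*e[g].T,1); r=e[g][:,1]-np.polyval(k,e[g][:,0])
    print(name,k,np.degrees(np.arctan(k[0])),len(e),g.sum(),r.std()); res[name]=k
C=[]
for n in "rl":
    kf,kr=res["f"],res[n]; y=(kr[0]*kf[1]+kr[1])/(1-kr[0]*kf[0]); C.append(np.array([kf[0]*y+kf[1],y]))
yaw=-np.arctan(res["f"][0]); ey=np.array([-np.sin(yaw),np.cos(yaw)]);o=(C[0]+C[1])/2
print(C,np.linalg.norm(C[0]-C[1]),o,np.degrees(yaw)); print([np.round(o+k*ey,1) for k in(114,38,-38,-114)])
# feet: points below the plate just in front face, z 2..14
E
```

```text
pos [587.8  25.2 249. ] x yaw 175.75983203092625 j [-0.09  0.34  0.12  1.36 -0.   -0.02] F [-0.7  0.6  0.2]
bay0 0.98 [606.2 -91.3   2.5] [235. 193.]
bay0 0.79 [ 6.136e+02 -1.710e+01 -5.000e-01] [291. 193.]
bay0 0.74 [621.9 137.6  -2.6] [406. 191.]
bay0 0.66 [617.9  62.1   1.5] [350. 193.]
plate 0.95 [615.5  21.6  -0.7] [320. 193.]
block0 0.63 [ 436.3 -130.1    4. ] [180.  55.]
block0 0.59 [772.9 340.7   2.6] [548. 283.]
f [7.45174751e-02 6.13808844e+02] 4.261660345585271 49 49 0.16816393855159756
r [ -0.09627525 -70.35160412] -5.499216916924167 10 9 0.4971713222159566
l [-3.02219447e-03  1.69840738e+02] -0.17315846096468124 7 2 1.4210854715202004e-14
[array([ 604.23154904, -128.52415005]), array([626.32389509, 167.94786562])] 297.2940090680229 [615.27772207  19.71185779] -4.261660345585271
[array([623.7, 133.4]), array([618.1,  57.6]), array([612.5, -18.2]), array([606.8, -94. ])]
```

View pics/w3.png

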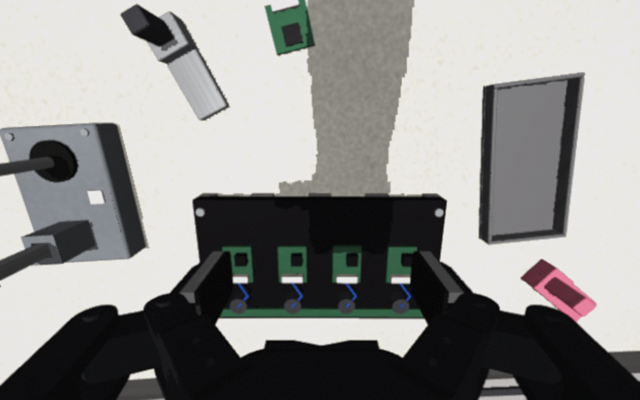

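The plate's front edge runs along row 196 from about (194,197) to (445,197). The tray is at (530,160), the station at (75,190) and pink at (560,290).

```bash
python3 - <<'E'
from h import *
p=np.load("w3.npz")["p"]; g=p.max(2).astype(int)
m,Rm,t=cam("wrist"); c=-Rm.T@t
def ray(u,v,z):
    q0=np.array([(u-m["cx"])/m["fx"],(v-m["cy"])/m["fy"]]); q=q0
    for _ in range(6): q=q0/(1+m["k1"]*(q@q))
    d=Rm.T@np.r_[q,1]; return c+d*(z-c[2])/d[2]
yaw=-np.radians(4.27); ex=np.array([np.cos(yaw),np.sin(yaw)]); ey=np.array([-np.sin(yaw),np.cos(yaw)])
for v in (204,212,220,230):
    row=g[v]; 
    L=[]
    for rng,s in ((range(170,215),1),(range(470,425,-1),1)):
        a=list(rng); vals=row[a].astype(float); th=(vals[:6].mean()+30)/2
        i=np.where(vals<th)[0][0]; u=a[i-1]+(a[i]-a[i-1])*(vals[i-1]-th)/(vals[i-1]-vals[i]); X=ray(u,v,36); L.append((round(u,1),X[:2]))
    A,B=L[0][1],L[1][1]; print(v,L[0],L[1],(A-B)@ey, "origin y on axis",((A+B)/2)@ey)
v=[ray(u,197,36) for u in (250,320,400)]; print(v)
print("front col:",[int(g[r,300]) for r in range(190,206)])
print("bays ey coord of origin net:",np.array([615.3,21.6])@ey)
E
```

```text
204 (np.float64(192.4), array([ 609.88870842, -136.32568108])) (np.float64(446.1), array([633.08837735, 176.54661668])) -313.73121251001254 origin y on axis 66.32856493981184
212 (np.float64(193.4), array([ 620.23845236, -137.05659114])) (np.float64(445.1), array([643.44457905, 175.75942758])) -313.6755705118755 origin y on axis 66.34246935790163
220 (np.float64(194.3), array([ 630.73733388, -137.94143262])) (np.float64(444.1), array([653.95769005, 174.91916681])) -313.72108695157505 origin y on axis 66.26455312505603
230 (np.float64(195.5), array([ 644.0959076 , -138.98541109])) (np.float64(443.0), array([667.34307713, 174.0524554 ])) -313.8998583892496 origin y on axis 66.30749206367925
[array([606.23645459, -64.30648302,  36.        ]), array([612.59922517,  21.63023063,  36.        ]), array([619.89044294, 119.87163534,  36.        ])]
front col: [134, 136, 138, 141, 143, 133, 79, 26, 5, 5, 10, 9, 12, 10, 12, 11]
bays ey coord of origin net: 67.35318476771916
```

```bash
python3 - <<'E'
from h import *
p0=([420.7,-134.3,170],Q(202))
plan([p0]); 
W=np.load("w3.npz")["W"]
for z in [(8,20),(24,36),(70,90)]: print(z,rects(W,*z,[438,-127],75))
E
```

```text
6 [[0.0258,-0.0286,0.0133,-0.0,0.01,-4.37],[0.0279,-0.0265,0.0133,-0.0,0.0,-4.37],[0.0299,-0.0243,0.0133,-0.0,0.01,-4.38],[0.0316,-0.022,0.0133,-0.0,0.0,-4.37],[0.0332,-0.0195,0.0133,-0.01,0.0,-4.38],[0.0346,-0.0168,0.0134,-0.0,0.01,-4.37]]
(8, 20) (((455.46258544921875, -119.61296081542969), (105.12359619140625, 40.79559326171875), 22.103233337402344), 2429, array([ 467.5941 , -113.02281], dtype=float32), np.float64(14.192363331765998))
(24, 36) (((422.63177490234375, -132.53041076660156), (36.07945251464844, 40.636871337890625), 21.324520111083984), 896, array([ 429.64246, -124.16644], dtype=float32), np.float64(29.978146534458453))
(70, 90) (((420.56524658203125, -133.30357360839844), (21.006479263305664, 20.510494232177734), 22.565776824951172), 699, array([ 421.87405, -131.55183], dtype=float32), np.float64(78.95544902478913))
```

>>> move_arm([
  [[0.026,-0.0285,0.0133,0,0,-4.37],[0.028,-0.0265,0.0133,0,0,-4.37],[0.03,-0.0245,0.0133,0,0,-4.38],[0.0315,-0.022,0.0133,0,0,-4.37],[0.033,-0.0195,0.0133,0,0,-4.38],[0.0345,-0.017,0.0133,0,0,-4.37],[0,0,0,0,0,0],[0,0,0,0,0,0]],
], hand=0.3, squeeze=60)

```text
time: 8.32
position: [421.8, -134.5, 170.2]
tool_rot: [-0.19, 0.982, -0.0, 0.001]
contact_force: [0.1, 0.0, -0.0]
finger_gap: 59.6
gripper_force: 0.0
```

```bash
python3 - <<'E'
from h import *
p,W=look("w4",["block0"])
for z in [(8,20),(24,36),(70,90)]: print(z,rects(W,*z,[438,-127],75))
plan([([420.7,-134,42],Q(202),30)])
E
```

```text
pos [ 421.8 -134.5  170.2] x yaw -158.04935838713612 j [-0.49  0.09 -0.39  1.09  0.   -0.87] F [ 0.1  0.  -0. ]
block0 0.96 [ 4.404e+02 -1.265e+02 -4.000e-01] [322. 203.]
(8, 20) (((454.0706787109375, -120.15933227539062), (105.67977905273438, 39.74274826049805), 22.268835067749023), 1970, array([ 472.61838, -112.17828], dtype=float32), np.float64(14.531289407325422))
(24, 36) (((421.46026611328125, -133.2729034423828), (35.31229019165039, 39.79030227661133), 22.437612533569336), 816, array([ 415.06415, -138.67432], dtype=float32), np.float64(30.30471107796543))
(70, 90) (((420.1398620605469, -134.04397583007812), (20.526012420654297, 19.78221321105957), 22.106605529785156), 645, array([ 418.79922, -134.624  ], dtype=float32), np.float64(79.6748697476261))
5 [[0.0003,0.0002,0.0256,-0.01,0.01,0.01],[0.0003,0.0002,0.0257,-0.02,0.02,0.01],[0.0003,0.0002,0.0256,-0.01,0.01,0.01],[0.0004,0.0002,0.0257,-0.02,0.02,0.01],[0.0003,0.0001,0.0256,-0.01,0.01,0.01]]
```

>>> move_arm([
  [[0.0003,0,0.0255,0,0,0],[0.0003,0,0.0255,0,0,0],[0.0003,0,0.0255,0,0,0],[0.0003,0,0.0255,0,0,0],[0.0003,0,0.0255,0,0,0],[0,0,0,0,0,0],[0,0,0,0,0,0]],
])

```text
time: 9.3
position: [421.1, -134.9, 42.8]
tool_rot: [-0.191, 0.981, -0.0, 0.0]
contact_force: [-0.4, -0.6, 0.1]
finger_gap: 59.8
gripper_force: 0.0
```

>>> move_arm([
  [[0,0,0,0,0,0],[0,0,0,0,0,0],[0,0,0,0,0,0],[0,0,0,0,0,0],[0,0,0,0,0,0],[0,0,0,0,0,0]],
], hand=1, squeeze=60)

```text
time: 10.05
position: [420.6, -135.2, 42.7]
tool_rot: [-0.191, 0.982, -0.0, 0.001]
contact_force: [-0.5, 1.6, 6.3]
finger_gap: 19.4
gripper_force: 59.8
```

```bash
python3 - <<'E'
from h import *
o=get_obs(); print(o["position"],o["tool_rot"],o["contact_force"])
ex=np.array([np.cos(np.radians(-4.27)),np.sin(np.radians(-4.27))]); P=np.array([586.9,-91.7])
z=o["position"][2]+1.0
a=P-110*ex; b=P-50*ex; c=P-8*ex
print(a,b,c)
q=Q(175.73)
plan([([*a,z],q,25),([*b,z],q,15),([*c,z],q,8)],maxdeg=4)
E
```

```text
[ 420.60929445 -135.15561933   42.69012631] [-1.90949604e-01  9.81599609e-01 -3.65912052e-04  5.68107421e-04] [-0.52708165  1.57402803  6.32457694]
[477.20533188 -83.50977492] [537.03878722 -87.97717042] [578.92220596 -91.10434727]
7 [[-0.0103,0.0038,-0.0001,-0.01,0.01,3.76],[-0.01,0.0045,-0.0001,-0.0,0.01,3.75],[-0.0097,0.0051,-0.0002,-0.01,0.01,3.76],[-0.0093,0.0057,-0.0001,-0.01,0.01,3.75],[-0.0089,0.0063,-0.0002,-0.0,0.01,3.76],[-0.0085,0.0069,-0.0001,-0.01,0.01,3.75],[-0.008,0.0075,-0.0002,-0.0,0.01,3.76]]
4 [[-0.015,0.0,0.0,-0.0,-0.0,-0.0],[-0.015,0.0,0.0,-0.0,-0.0,-0.0],[-0.015,0.0,0.0,-0.0,-0.0,-0.0],[-0.015,0.0,0.0,-0.0,-0.0,-0.0]]
6 [[-0.007,0.0,0.0,-0.0,-0.0,-0.0],[-0.007,0.0,0.0,-0.0,-0.0,-0.0],[-0.007,0.0,0.0,-0.0,-0.0,-0.0],[-0.007,0.0,0.0,-0.0,-0.0,-0.0],[-0.007,0.0,0.0,-0.0,-0.0,-0.0],[-0.007,0.0,0.0,-0.0,-0.0,-0.0]]
```

>>> move_arm([
  [[-0.0103,0.0038,-0.0005,0,0,3.76],[-0.01,0.0045,0,0,0,3.75],[-0.0097,0.0051,0,0,0,3.76],[-0.0093,0.0057,0,0,0,3.75],[-0.0089,0.0063,0,0,0,3.76],[-0.0085,0.0069,0,0,0,3.75],[-0.008,0.0075,0,0,0,3.76],[0,0,0,0,0,0],[0,0,0,0,0,0]],
])

```text
time: 11.18
position: [477.1, -83.3, 42.7]
tool_rot: [0.037, 0.999, 0.0, 0.001]
contact_force: [-0.5, 1.2, 3.5]
finger_gap: 19.2
gripper_force: 59.7
```

```bash
python3 - <<'E'
from h import *
p,W=look("w5",["block0","bay0"])
for z in [(8,20),(24,36),(70,90)]: print(z,rects(W,*z,[510,-87],75))
o=get_obs();print(o["finger_gap"],o["gripper_force"])
E
```

```text
pos [477.1 -83.3  42.7] x yaw 175.80336565277528 j [-0.34  0.29 -0.49  0.79  0.   -0.27] F [-0.5  1.2  3.5]
block0 0.76 [494.1 -84.9   2.7] [321. 252.]
(8, 20) (((509.1886291503906, -85.37938690185547), (39.68943786621094, 96.98770904541016), 85.75634002685547), 1761, array([542.95026 , -86.931145], dtype=float32), np.float64(14.650114265697756))
(24, 36) (((469.19036865234375, -82.44647216796875), (39.79317092895508, 17.459392547607422), 84.09555053710938), 1473, array([465.28433, -82.18173], dtype=float32), np.float64(30.152994125052697))
(70, 90) (((475.7439270019531, -83.89163208007812), (80.47940826416016, 25.883914947509766), 85.93603515625), 4776, array([470.61432, -83.58632], dtype=float32), np.float64(80.91798178117561))
19.055169744820066 59.80899631977081
```

View pics/w5.png

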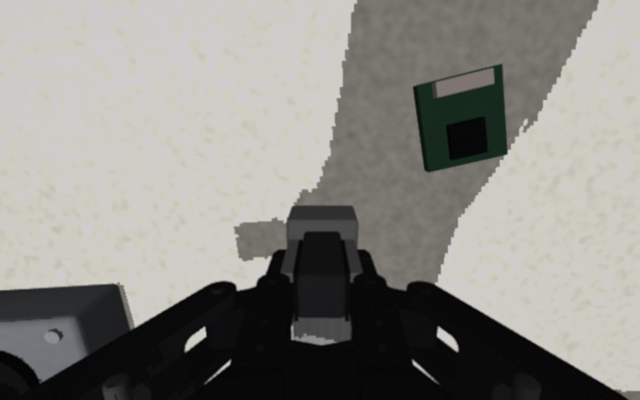

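The block is held straight (yaw -4.2°) and within 0.5 mm of the bay-3 axis. Pushing in.

>>> move_arm([
  [[-0.015,0,0,0,0,0],[-0.015,0,0,0,0,0],[-0.015,0,0,0,0,0],[-0.015,0,0,0,0,0],[-0.007,0,0,0,0,0],[-0.007,0,0,0,0,0],[-0.007,0,0,0,0,0],[-0.007,0,0,0,0,0],[-0.007,0,0,0,0,0],[-0.007,0,0,0,0,0],[0,0,0,0,0,0]],
])

```text
time: 12.7
position: [577.3, -91.1, 42.6]
tool_rot: [0.037, 0.999, -0.0, -0.001]
contact_force: [-3.6, 1.0, 6.4]
finger_gap: 19.6
gripper_force: 41.1
```

>>> move_arm([
  [[-0.002,0,0,0,0,0],[-0.002,0,0,0,0,0],[-0.002,0,0,0,0,0],[-0.002,0,0,0,0,0],[0,0,0,0,0,0]],
])

```text
time: 13.32
position: [584.2, -91.5, 42.6]
tool_rot: [0.037, 0.999, -0.0, -0.002]
contact_force: [-8.2, 1.1, 9.2]
finger_gap: 19.5
gripper_force: 59.6
```

>>> move_arm([
  [[-0.002,0,0,0,0,0],[-0.002,0,0,0,0,0],[-0.001,0,0,0,0,0],[0,0,0,0,0,0]],
])

```text
time: 13.82
position: [586.1, -91.6, 42.7]
tool_rot: [0.038, 0.999, -0.0, -0.005]
contact_force: [-15.3, 1.0, 16.6]
finger_gap: 19.4
gripper_force: 60.8
```

```bash
python3 - <<'E'
from h import *
p,W=look("w6",["block0","bay0"])
for z in [(24,34),(70,90)]: print(z,rects(W,*z,[580,-92],40))
E
```

```text
pos [586.1 -91.6  42.7] x yaw 175.7002864655156 j [-0.29  0.47 -0.2   0.91 -0.   -0.21] F [-15.3   1.   16.6]
block0 0.7 [604.1 -91.4   4.2] [324. 255.]
bay0 0.93 [615.9  60.9  -2.5] [550. 252.]
bay0 0.64 [610.8 -15.8  -3.2] [435. 252.]
(24, 34) (((577.6343994140625, -91.26371002197266), (39.865394592285156, 15.85095500946045), 86.26900482177734), 1393, array([574.0069  , -91.088745], dtype=float32), np.float64(29.90410696793636))
(70, 90) (((585.1029052734375, -92.16368103027344), (78.77533721923828, 25.789302825927734), 85.45748138427734), 4825, array([580.0302  , -91.848015], dtype=float32), np.float64(80.9451967375036))
```

>>> move_arm([
  [[0,0,0,0,0,0],[0,0,0,0,0,0],[0,0,0,0,0,0],[0,0,-0.02,0,0,0],[0,0,-0.035,0,0,0],[0,0,-0.035,0,0,0],[0,0,-0.035,0,0,0],[0,0,-0.035,0,0,0],[0,0,0,0,0,0]],
], hand=0.4)

```text
time: 15.1
position: [593.5, -92.4, 205.7]
tool_rot: [0.037, 0.999, -0.001, 0.003]
contact_force: [-0.4, -0.1, -0.6]
finger_gap: 51.0
gripper_force: 0.0
```

```bash
python3 - <<'E'
from h import *
p,W=look("w7",["block0","bay0"])
for z in [(24,34),(70,90)]: print(z,rects(W,*z,[580,-92],40))
plan([([480,120,200],Q(126)),([384.5,296,180],Q(76))])
E
```

```text
pos [593.5 -92.4 205.7] x yaw 175.74147204018584 j [-0.29  0.37  0.06  1.26 -0.   -0.21] F [-0.4 -0.1 -0.6]
block0 0.86 [ 6.049e+02 -9.080e+01  1.000e-01] [324. 187.]
block0 0.33 [ 638.4 -282.3   36.8] [155. 236.]
bay0 0.88 [6.161e+02 6.290e+01 5.000e-01] [454. 187.]
bay0 0.74 [613.1 -17.3  -4.3] [385. 188.]
bay0 0.58 [ 6.063e+02 -9.410e+01  6.000e-01] [321. 188.]
(24, 34) (((588.2098999023438, -92.57424926757812), (59.66172790527344, 36.61066436767578), 85.58155059814453), 758, array([584.1567  , -91.123505], dtype=float32), np.float64(30.100907038596503))
(70, 90) (((585.5970458984375, -91.23136901855469), (19.315000534057617, 19.16478729248047), 85.5457534790039), 464, array([584.76245, -91.57605], dtype=float32), np.float64(79.95253890672402))
6 [[0.0211,0.0338,0.0003,-0.0,-0.01,8.29],[0.0257,0.0304,0.0003,-0.0,-0.01,8.29],[0.0299,0.0264,0.0002,-0.01,-0.01,8.29],[0.0333,0.0218,0.0003,-0.01,-0.01,8.29],[0.0362,0.0168,0.0002,-0.0,-0.02,8.29],[0.0382,0.0114,0.0003,-0.01,-0.01,8.29]]
6 [[0.0331,0.0044,0.0033,0.0,-0.0,8.33],[0.0334,-0.0005,0.0033,0.0,-0.0,8.33],[0.0329,-0.0053,0.0033,0.0,-0.0,8.33],[0.0318,-0.01,0.0034,0.0,-0.0,8.34],[0.0301,-0.0145,0.0033,0.0,-0.0,8.33],[0.0276,-0.0187,0.0034,0.0,-0.0,8.34]]
```

Block A is home: its post is 1.3 mm from the ideal position and its yaw is -4.4°. On to block B.

>>> move_arm([
  [[0.021,0.034,0,0,0,8.29],[0.0255,0.0305,0,0,0,8.29],[0.03,0.0265,0,0,0,8.29],[0.0335,0.022,0,0,0,8.29],[0.036,0.017,0,0,0,8.29],[0.038,0.0115,0,0,0,8.29],[0.033,0.0045,0.0033,0,0,8.33],[0.0335,-0.0005,0.0033,0,0,8.33],[0.033,-0.0053,0.0033,0,0,8.33],[0.032,-0.01,0.0033,0,0,8.34],[0.03,-0.0145,0.0033,0,0,8.33],[0.0275,-0.0185,0.0033,0,0,8.34]],
], hand=0.3)

```text
time: 16.75
position: [384.4, 297.1, 181.0]
tool_rot: [0.79, 0.614, -0.001, -0.0]
contact_force: [0.1, -0.7, 0.1]
finger_gap: 59.9
gripper_force: 0.0
```

>>> move_arm([
  [[0,0,0,0,0,0],[0,0,0,0,0,0]],
])

```text
time: 17.0
position: [385.5, 296.2, 181.7]
tool_rot: [0.787, 0.616, -0.001, 0.0]
contact_force: [-0.2, 0.0, 0.3]
finger_gap: 59.7
gripper_force: 0.0
```

```bash
python3 - <<'E'
from h import *
p,W=look("w8",["block0"])
for z in [(8,20),(24,36),(70,90)]: print(z,rects(W,*z,[380,280],80))
plan([([384.5,296,42],Q(76),30)])
E
```

```text
pos [385.5 296.2 181.7] x yaw 76.09950173993937 j [ 0.49  0.17 -0.27  1.14 -0.    2.3 ] F [-0.2  0.   0.3]
block0 0.86 [381.3 273.4   1.5] [322. 203.]
block0 0.59 [613.4  24.8  -1.3] [544. 341.]
(8, 20) (((376.24102783203125, 261.81243896484375), (105.27336883544922, 39.24288558959961), 75.62822723388672), 1868, array([371.18048, 242.73523], dtype=float32), np.float64(14.302263073849016))
(24, 36) (((384.5869140625, 295.33087158203125), (36.128604888916016, 39.947914123535156), 75.31214141845703), 783, array([387.63837, 302.6458 ], dtype=float32), np.float64(30.126033802188935))
(70, 90) (((385.25665283203125, 297.52862548828125), (19.79259490966797, 19.63555908203125), 75.65550994873047), 573, array([385.32346, 298.63977], dtype=float32), np.float64(79.67913809954369))
5 [[-0.0,-0.0003,0.028,-0.0,0.01,-0.0],[-0.0001,-0.0003,0.0281,-0.0,0.01,-0.0],[-0.0,-0.0003,0.028,-0.01,0.01,-0.0],[-0.0001,-0.0003,0.0281,-0.0,0.01,-0.01],[-0.0001,-0.0004,0.028,-0.01,0.0,-0.0]]
```

>>> move_arm([
  [[0.0003,0,0.0278,0,0,-0.1],[0.0003,0,0.0278,0,0,-0.1],[0.0003,0,0.0278,0,0,-0.1],[0.0003,0,0.0278,0,0,-0.1],[0,0,0.0278,0,0,0],[0,0,0,0,0,0],[0,0,0,0,0,0]],
])

```text
time: 17.98
position: [387.0, 297.6, 44.5]
tool_rot: [0.786, 0.618, 0.0, 0.0]
contact_force: [0.1, 0.2, -0.4]
finger_gap: 60.1
gripper_force: 0.0
```

>>> move_arm([
  [[0,0,0,0,0,0],[0,0,0,0,0,0],[0,0,0,0,0,0],[0,0,0,0,0,0],[0,0,0,0,0,0],[0,0,0,0,0,0]],
], hand=1, squeeze=60)

```text
time: 18.73
position: [386.6, 298.2, 44.4]
tool_rot: [0.786, 0.619, 0.001, 0.0]
contact_force: [-0.7, 0.3, 6.5]
finger_gap: 19.3
gripper_force: 60.6
```

```bash
python3 - <<'E'
from h import *
o=get_obs(); print(o["position"],o["tool_rot"],o["contact_force"])
ex=np.array([np.cos(np.radians(-4.27)),np.sin(np.radians(-4.27))]); P=np.array([603.9,135.7])
z=o["position"][2]+.5
a=P-110*ex
plan([([430,240,z],Q(115),25),([*a,z],Q(175.73),25)],maxdeg=5.5)
E
```

```text
[386.59655114 298.19212257  44.43788611] [7.85760548e-01 6.18530409e-01 6.73200332e-04 2.03365199e-04] [-0.68308692  0.3362192   6.45632178]
8 [[-0.0058,0.007,-0.0001,0.01,-0.0,-4.82],[-0.0064,0.0065,-0.0001,0.01,-0.0,-4.82],[-0.0069,0.0059,-0.0,0.01,-0.0,-4.82],[-0.0073,0.0053,-0.0001,0.01,-0.0,-4.82],[-0.0078,0.0047,-0.0,0.01,-0.01,-4.83],[-0.0081,0.004,-0.0001,0.01,-0.0,-4.82],[-0.0085,0.0033,-0.0,0.01,-0.01,-4.83],[-0.0087,0.0026,-0.0001,0.01,-0.0,-4.82]]
12 [[-0.0095,0.0015,0.0,0.0,-0.0,-5.06],[-0.0096,0.0006,0.0,0.0,0.0,-5.06],[-0.0096,-0.0002,0.0,0.0,0.0,-5.06],[-0.0096,-0.0011,0.0,0.0,0.0,-5.06],[-0.0094,-0.0019,0.0,0.0,0.0,-5.06],[-0.0092,-0.0028,0.0,0.0,0.0,-5.06],[-0.009,-0.0035,0.0,0.0,0.0,-5.06],[-0.0086,-0.0043,0.0,0.0,0.0,-5.06],[-0.0082,-0.0051,0.0,0.0,0.0,-5.06],[-0.0077,-0.0058,0.0,0.0,0.0,-5.06],[-0.0072,-0.0064,0.0,0.0,0.0,-5.07],[-0.0065,-0.0071,0.0,0.0,0.0,-5.06]]
```

>>> move_arm([
  [[-0.0058,0.007,-0.0005,0,0,-4.82],[-0.0064,0.0065,0,0,0,-4.82],[-0.0069,0.0059,0,0,0,-4.82],[-0.0073,0.0053,0,0,0,-4.82],[-0.0078,0.0047,0,0,0,-4.83],[-0.0081,0.004,0,0,0,-4.82],[-0.0085,0.0033,0,0,0,-4.83],[-0.0087,0.0026,0,0,0,-4.82]],
])

```text
time: 19.73
position: [428.0, 240.3, 44.5]
tool_rot: [0.536, 0.844, 0.0, -0.002]
contact_force: [-6.1, 3.8, 7.9]
finger_gap: 19.1
gripper_force: 61.3
```

>>> move_arm([
  [[-0.0095,0.0015,0,0,0,-5.06],[-0.0096,0.0006,0,0,0,-5.06],[-0.0096,-0.0002,0,0,0,-5.06],[-0.0096,-0.0011,0,0,0,-5.06],[-0.0094,-0.0019,0,0,0,-5.06],[-0.0092,-0.0028,0,0,0,-5.06],[-0.009,-0.0035,0,0,0,-5.06],[-0.0086,-0.0043,0,0,0,-5.06],[-0.0082,-0.0051,0,0,0,-5.06],[-0.0077,-0.0058,0,0,0,-5.06],[-0.0072,-0.0064,0,0,0,-5.07],[-0.0065,-0.0071,0,0,0,-5.06]],
])

```text
time: 21.22
position: [493.1, 144.2, 44.5]
tool_rot: [0.036, 0.999, 0.001, -0.001]
contact_force: [-3.3, 4.2, 4.5]
finger_gap: 19.1
gripper_force: 60.6
```

>>> move_arm([
  [[0,0,0,0,0,0],[0,0,0,0,0,0]],
])

```text
time: 21.48
position: [493.9, 143.6, 44.5]
tool_rot: [0.038, 0.999, -0.0, 0.0]
contact_force: [-0.6, 0.6, 4.3]
finger_gap: 19.3
gripper_force: 60.5
```

```bash
python3 - <<'E'
from h import *
p,W=look("w9",["block0"])
for z in [(8,20),(24,36),(70,90)]: print(z,rects(W,*z,[525,142],80 if z[0]<70 else 40))
P=np.array([603.9,135.7]); o=get_obs(); t=np.radians(-4.27); ex=np.array([np.cos(t),np.sin(t)]);ey=np.array([-np.sin(t),np.cos(t)])
print("to go along/across",(P-o["position"][:2])@ex,(P-o["position"][:2])@ey, o["finger_gap"])
E
```

```text
pos [493.9 143.6  44.5] x yaw 175.62815051924244 j [ 0.13  0.33 -0.41  0.82 -0.    0.2 ] F [-0.6  0.6  4.3]
block0 0.74 [602.7 -91.4   2.1] [ 23. 384.]
block0 0.59 [ 5.172e+02  1.378e+02 -4.000e-01] [316. 258.]
(8, 20) (((527.0951538085938, 140.34336853027344), (39.303062438964844, 97.55980682373047), 85.36756134033203), 1740, array([560.99756, 138.68124], dtype=float32), np.float64(14.627787532373498))
(24, 36) (((487.2222900390625, 143.34437561035156), (40.09751510620117, 17.75237464904785), 86.41889190673828), 1414, array([482.84113, 143.19504], dtype=float32), np.float64(30.166510481440756))
(70, 90) (((495.1907043457031, 143.01805114746094), (24.047555923461914, 20.457250595092773), 84.14176177978516), 2616, array([494.1517 , 143.48476], dtype=float32), np.float64(80.9150661894618))
to go along/across 110.25658009487847 0.2999646806184902 19.5277575337324
```

>>> move_arm([
  [[-0.015,0.001,0,0,0,-0.1],[-0.015,0,0,0,0,0],[-0.015,0,0,0,0,0],[-0.015,0,0,0,0,0],[-0.007,0,0,0,0,0],[-0.007,0,0,0,0,0],[-0.007,0,0,0,0,0],[-0.007,0,0,0,0,0],[-0.007,0,0,0,0,0],[-0.007,0,0,0,0,0],[0,0,0,0,0,0]],
])

```text
time: 22.95
position: [594.2, 137.1, 44.3]
tool_rot: [0.037, 0.999, -0.0, -0.001]
contact_force: [-5.0, -0.1, 8.2]
finger_gap: 19.2
gripper_force: 61.7
```

>>> move_arm([
  [[-0.002,0,0,0,0,0],[-0.002,0,0,0,0,0],[-0.002,0,0,0,0,0],[-0.002,0,0,0,0,0],[-0.002,0,0,0,0,0],[0,0,0,0,0,0]],
])

```text
time: 23.7
position: [602.6, 136.5, 44.4]
tool_rot: [0.037, 0.999, -0.0, -0.002]
contact_force: [-8.6, -0.3, 10.8]
finger_gap: 19.2
gripper_force: 61.9
```

>>> move_arm([
  [[-0.002,0,0,0,0,0],[-0.002,0,0,0,0,0],[-0.001,0,0,0,0,0],[0,0,0,0,0,0]],
])

```text
time: 24.2
position: [602.5, 136.4, 44.4]
tool_rot: [0.036, 0.999, -0.0, -0.007]
contact_force: [-23.3, 1.1, 21.7]
finger_gap: 19.3
gripper_force: 63.6
```

>>> move_arm([
  [[0,0,0,0,0,0],[0,0,0,0,0,0],[0,0,0,0,0,0],[0,0,-0.02,0,0,0],[0,0,-0.035,0,0,0],[0,0,-0.035,0,0,0],[0,0,-0.035,0,0,0],[0,0,-0.035,0,0,0],[0,0,0,0,0,0]],
], hand=0.3)

```text
time: 25.32
position: [612.7, 135.9, 207.5]
tool_rot: [0.037, 0.999, 0.0, 0.003]
contact_force: [0.8, -0.6, -0.8]
finger_gap: 59.5
gripper_force: 0.0
```

```bash
python3 - <<'E'
from h import *
p,W=look("w10",["block0","tray"])
for z in [(24,34),(70,90)]: print(z,rects(W,*z,[597,136],40))
m=(W[...,2]>19)&(W[...,2]<28)&(np.abs(W[...,0]-592)<130)&(np.abs(W[...,1]-283)<75)
print("tray rim",cv2.minAreaRect(W[m][:,:2].astype(np.float32)),m.sum())
for n in ("scene","side"):
    capture(n)
    for q in ("block0","bar","socket","jog_knob"):
        for r in place_of(q,n):
            if r["score"]>.4: print(n,q,round(r["score"],2),np.round(r["centre"]))
E
```

```text
pos [612.7 135.9 207.5] x yaw 175.78474758509788 j [ 0.09  0.42  0.14  1.29 -0.    0.16] F [ 0.8 -0.6 -0.8]
block0 0.91 [ 6.24e+02  1.32e+02 -3.00e-01] [319. 187.]
block0 0.72 [771.1 340.7   3.6] [487. 285.]
block0 0.7 [605.  -95.6   5.3] [123. 186.]
tray 0.66 [593.2 282.6   5.1] [448. 152.]
(24, 34) (((605.578369140625, 135.45860290527344), (59.64230728149414, 36.63100051879883), 85.67505645751953), 752, array([601.1471 , 137.37808], dtype=float32), np.float64(30.089912645117426))
(70, 90) (((603.108154296875, 136.20196533203125), (18.817657470703125, 19.638540267944336), 85.2757797241211), 477, array([602.16864, 136.23949], dtype=float32), np.float64(79.80290064622572))
tray rim ((593.9871826171875, 282.2149353027344), (200.34951782226562, 101.05411529541016), 2.4562110900878906) 3472
scene block0 0.64 [770. 342.  -2.]
scene block0 0.62 [502. 624.  -2.]
scene block0 0.52 [621. 133.   3.]
scene bar 0.77 [ 630. -281.   40.]
scene socket 0.82 [ 637. -277.   38.]
scene jog_knob 0.51 [ 545. -278.  131.]
scene jog_knob 0.46 [418.  -0.  -2.]
scene jog_knob 0.45 [613. -13.  -2.]
side block0 0.88 [506. 626.  -6.]
side block0 0.74 [606. -92.  -1.]
side block0 0.69 [773. 335.   2.]
side block0 0.68 [626. 134.   2.]
side bar 0.43 [ 638. -278.   40.]
side socket 0.6 [ 634. -277.   40.]
side jog_knob 0.55 [ 546. -280.  130.]
```

```bash
python3 - <<'E'
from h import *
plan([([600,100,270],Q(175)),([625,-275,280],Q(175))])
E
```

```text
2 [[0.0039,-0.0183,-0.033,-0.0,-0.01,0.4],[0.0037,-0.0183,-0.033,-0.01,-0.0,0.4]]
9 [[-0.0064,-0.0413,-0.0011,0.0,-0.0,0.0],[-0.0064,-0.0413,-0.0011,0.0,-0.0,0.0],[-0.0064,-0.0413,-0.0011,0.0,-0.0,0.0],[-0.0064,-0.0412,-0.0011,0.0,-0.0,0.0],[-0.0064,-0.0413,-0.0011,0.0,-0.0,0.0],[-0.0064,-0.0412,-0.0011,0.0,-0.0,0.0],[-0.0064,-0.0413,-0.0011,0.0,-0.0,0.0],[-0.0064,-0.0412,-0.0012,0.0,-0.0,0.0],[-0.0064,-0.0413,-0.0011,0.0,-0.0,0.0]]
```

>>> move_arm([
  [[0.004,-0.018,-0.033,0,0,0.4],[0.004,-0.018,-0.033,0,0,0.4],[-0.0064,-0.0413,-0.001,0,0,0],[-0.0064,-0.0413,-0.001,0,0,0],[-0.0064,-0.0413,-0.001,0,0,0],[-0.0064,-0.0413,-0.001,0,0,0],[-0.0064,-0.0413,-0.001,0,0,0],[-0.0064,-0.0413,-0.001,0,0,0],[-0.0064,-0.0413,-0.001,0,0,0],[-0.0064,-0.0413,-0.001,0,0,0],[-0.0064,-0.0413,-0.001,0,0,0],[0,0,0,0,0,0]],
], hand=0.3)

```text
time: 27.48
position: [624.4, -278.0, 278.2]
tool_rot: [0.046, 0.999, -0.0, -0.0]
contact_force: [-0.0, 0.5, 0.1]
finger_gap: 59.6
gripper_force: 0.0
```

```bash
python3 - <<'E'
from h import *
p,W=look("w11",["bar","socket","jog_knob","station","block0"])
print("handle top",rects(W,180,197,[636,-280],35))
print("rim",rects(W,84,95,[636,-280],45))
print("knob",rects(W,128,150,[545,-280],45))
m=(W[...,2]>37)&(W[...,2]<43)&(np.abs(W[...,0]-590)<130)&(np.abs(W[...,1]+280)<90)&(W[...,1]<-215)
print("station",cv2.minAreaRect(W[m][:,:2].astype(np.float32)),m.sum())
E
```

```text
pos [ 624.4 -278.   278.2] x yaw 174.76996400622298 j [-0.54  0.54  0.51  1.54 -0.   -0.44] F [-0.   0.5  0.1]
bar 0.76 [ 634.2 -279.2   42. ] [321. 181.]
bar 0.42 [ 503.  -495.6   -1.8] [149.  92.]
socket 0.97 [ 636.6 -282.2   37.9] [319. 183.]
jog_knob 0.77 [ 546.5 -282.4  128.4] [309. 109.]
station 0.88 [ 591.9 -277.9    1.5] [319. 145.]
block0 0.9 [622.5 132.3   1.1] [623. 139.]
block0 0.81 [ 6.036e+02 -8.990e+01  3.000e-01] [456. 141.]
handle top (((634.0922241210938, -280.9810791015625), (24.143346786499023, 23.93988037109375), 0.014732994139194489), 854, array([ 632.5708 , -280.90112], dtype=float32), np.float64(189.65543931187906))
rim (((634.3509521484375, -280.870849609375), (34.02064514160156, 33.93907165527344), 88.84452819824219), 461, array([ 624.9348 , -278.81848], dtype=float32), np.float64(90.21851062972938))
knob (((544.998291015625, -280.0582580566406), (26.67527961730957, 27.10035514831543), 84.73953247070312), 752, array([ 544.9236 , -279.49734], dtype=float32), np.float64(139.9905529252059))
station ((589.7523193359375, -280.5609130859375), (110.61248016357422, 169.00314331054688), 89.33306884765625) 9189
```

View pics/w11.png

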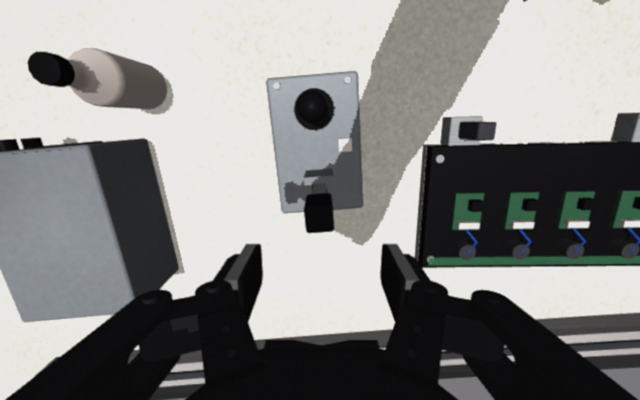

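The view shows the knob (314,108), bar handle (319,212), bottle (120,80), grey box (100,230), and block A home in its bay at (467,130). Going down onto the handle.

```bash
python3 - <<'E'
from h import *
print(Q(180,-68).as_matrix()[:,2],Q(180,68).as_matrix()[:,2])
plan([([634.2,-281,250],Q(179.5)),([634.2,-281,157],Q(179.5),25)])
E
```

```text
[ 9.27183855e-01 -6.76711974e-17 -3.74606593e-01] [-9.27183855e-01  1.59423351e-16 -3.74606593e-01]
1 [[-0.01,-0.0068,0.0296,-0.0,0.02,-4.4]]
4 [[0.0,-0.0,0.0233,-0.0,-0.0,-0.0],[0.0,-0.0,0.0232,-0.0,-0.0,-0.0],[0.0,-0.0,0.0233,-0.0,-0.0,-0.0],[0.0,-0.0,0.0232,-0.0,-0.01,-0.0]]
```

>>> move_arm([
  [[-0.009,-0.004,0.028,0,0,-4.4],[0,0,0,0,0,0],[0,0,0,0,0,0],[0,0,0,0,0,0]],
])

```text
time: 28.28
position: [633.6, -279.3, 252.7]
tool_rot: [0.005, 1.0, -0.0, 0.001]
contact_force: [-0.3, -0.7, -1.0]
finger_gap: 59.6
gripper_force: 0.0
```

```bash
python3 - <<'E'
from h import *
for i in range(2):
    p,W=look("w12",[]); print("handle top",rects(W,180,197,[636,-280],35))
plan([([634.2,-281,157],Q(179.5),25)])
E
```

```text
pos [ 633.6 -279.3  252.7] x yaw 179.38659845956985 j [-0.53  0.56  0.47  1.48 -0.   -0.52] F [-0.3 -0.7 -1. ]
handle top (((633.8673706054688, -281.3764953613281), (23.592947006225586, 23.358476638793945), 89.67367553710938), 1078, array([ 632.4607 , -281.28412], dtype=float32), np.float64(189.6305442537917))
pos [ 633.6 -279.4  252.6] x yaw 179.3906872014067 j [-0.53  0.56  0.47  1.48 -0.   -0.52] F [ 0.5  0.3 -0.1]
handle top (((633.8795776367188, -281.1018371582031), (24.037433624267578, 23.197553634643555), 89.6572494506836), 1065, array([ 632.2694, -281.3544], dtype=float32), np.float64(189.65885172550793))
4 [[-0.0001,-0.0004,0.0238,-0.01,0.02,-0.03],[-0.0002,-0.0004,0.0239,-0.01,0.02,-0.03],[-0.0001,-0.0003,0.0238,-0.01,0.02,-0.02],[-0.0002,-0.0004,0.0239,-0.02,0.02,-0.03]]
```

>>> move_arm([
  [[0,-0.0004,0.024,0,0,0],[0,-0.0004,0.024,0,0,0],[0,-0.0004,0.024,0,0,0],[0,-0.0004,0.024,0,0,0],[0,0,0,0,0,0],[0,0,0,0,0,0]],
])

```text
time: 29.12
position: [633.8, -281.4, 156.5]
tool_rot: [0.005, 1.0, -0.0, 0.001]
contact_force: [0.5, -0.4, 0.9]
finger_gap: 59.7
gripper_force: 0.0
```

>>> move_arm([
  [[0,0,0,0,0,0],[0,0,0,0,0,0],[0,0,0,0,0,0],[0,0,0,0,0,0],[0,0,0,0,0,0],[0,0,0,0,0,0]],
], hand=1, squeeze=80)

```text
time: 29.88
position: [633.9, -281.4, 156.6]
tool_rot: [0.005, 1.0, -0.001, 0.001]
contact_force: [0.1, -0.0, 6.1]
finger_gap: 23.1
gripper_force: 79.0
```

>>> move_arm([
  [[0,0,-0.01,0,0,0],[0,0,-0.015,0,0,0],[0,0,-0.02,0,0,0],[0,0,-0.02,0,0,0],[0,0,-0.02,0,0,0],[0,0,-0.02,0,0,0],[0,0,0,0,0,0],[0,0,0,0,0,0]],
])

```text
time: 30.88
position: [633.2, -281.0, 259.7]
tool_rot: [0.005, 1.0, 0.0, -0.0]
contact_force: [-0.3, -0.3, -1.6]
finger_gap: 22.6
gripper_force: 78.4
```

```bash
python3 - <<'E'
from h import *
o=get_obs(); print(o["position"],o["finger_gap"],o["gripper_force"],o["joint_positions"])
p,_=capture("side"); cv2.imwrite("pics/s2.png",cv2.resize(p[30:250,200:460],None,fx=2.5,fy=2.5))
for r in place_of("bar","side"): print(r["score"],r["centre"])
plan([([590,-120,280],Q(180)),([540,100,280],Q(181)),([500,275,260],Q(182.5)),([500,275,260],Q(182.5,-68))],maxmm=50)
E
```

```text
[ 633.18585227 -281.00828129  259.6866841 ] 22.595196722785882 78.35386991500854 [-5.33393730e-01  5.61444127e-01  4.94986870e-01  1.50486943e+00
 -7.88166762e-05 -5.23000999e-01]
0.63 [633.0, -279.1, 144.0]
4 [[0.0111,0.0401,-0.0052,0.01,-0.03,-0.15],[0.011,0.0401,-0.0052,0.01,-0.02,-0.15],[0.011,0.0402,-0.0052,0.02,-0.03,-0.15],[0.0108,0.0402,-0.0053,0.01,-0.02,-0.14]]
5 [[0.01,0.044,0.0,0.0,-0.0,-0.2],[0.0099,0.044,0.0,0.0,-0.0,-0.2],[0.0097,0.0441,0.0,0.0,-0.0,-0.2],[0.0095,0.0441,0.0,0.0,-0.0,-0.2],[0.0094,0.0441,0.0,0.0,-0.0,-0.2]]
4 [[0.0092,0.0439,0.005,0.0,-0.0,-0.38],[0.009,0.044,0.005,0.0,-0.0,-0.37],[0.0086,0.044,0.005,0.0,-0.0,-0.38],[0.0084,0.0441,0.0051,0.0,-0.0,-0.37]]
8 [[0.0,0.0,-0.0,-0.0,-8.5,-0.0],[-0.0,0.0,-0.0,-0.0,-8.5,-0.0],[-0.0,0.0,-0.0,-0.0,-8.5,-0.0],[-0.0,0.0,-0.0,-0.0,-8.5,-0.0],[-0.0,0.0,-0.0,-0.0,-8.5,-0.0],[-0.0,0.0,-0.0,-0.0,-8.5,-0.0],[-0.0,0.0,-0.0,-0.0,-8.5,-0.0],[-0.0,0.0,-0.0,-0.0,-8.5,-0.0]]
```

View pics/s2.png

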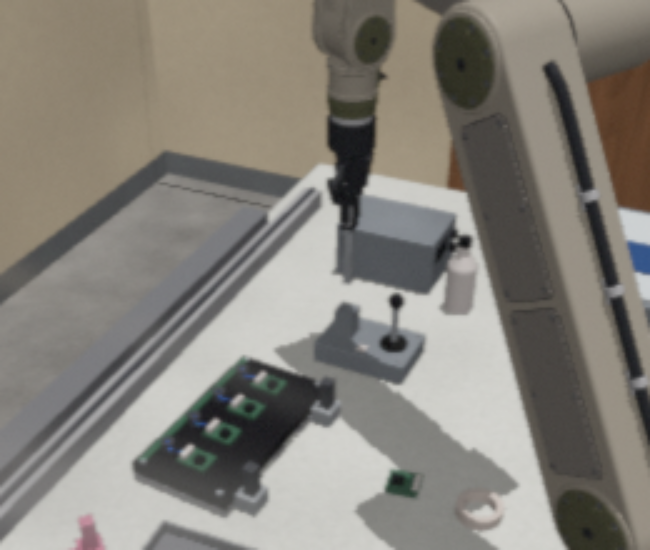

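The side crop shows the bar held clear of the socket (345,250) and both blocks in their bays at (322,400) and (250,490). Carrying the bar to the tray.

>>> move_arm([
  [[0.011,0.04,-0.005,0,0,-0.15],[0.011,0.04,-0.005,0,0,-0.15],[0.011,0.04,-0.005,0,0,-0.15],[0.011,0.04,-0.005,0,0,-0.15],[0.01,0.044,0,0,0,-0.2],[0.01,0.044,0,0,0,-0.2],[0.01,0.044,0,0,0,-0.2],[0.0095,0.044,0,0,0,-0.2],[0.0095,0.044,0,0,0,-0.2]],
])

```text
time: 32.1
position: [538.8, 100.2, 279.4]
tool_rot: [-0.009, 1.0, -0.0, -0.001]
contact_force: [1.2, 1.0, -2.5]
finger_gap: 23.0
gripper_force: 78.6
```

>>> move_arm([
  [[0.009,0.044,0.005,0,0,-0.38],[0.009,0.044,0.005,0,0,-0.38],[0.0085,0.044,0.005,0,0,-0.38],[0.0085,0.044,0.005,0,0,-0.38],[0,0,0,0,-8.5,0],[0,0,0,0,-8.5,0],[0,0,0,0,-8.5,0],[0,0,0,0,-8.5,0],[0,0,0,0,-8.5,0],[0,0,0,0,-8.5,0],[0,0,0,0,-8.5,0],[0,0,0,0,-8.5,0]],
])

```text
time: 33.6
position: [508.2, 287.1, 274.6]
tool_rot: [-0.015, 0.837, 0.006, 0.547]
contact_force: [17.0, 15.5, 8.7]
finger_gap: 22.8
gripper_force: 79.1
```

```bash
python3 - <<'E'
from h import *
p,W=look("w13",["bar","tray"]); o=get_obs(); Rm=R.from_quat(o["tool_rot"]).as_matrix()
print("tool z",Rm[:,2],"y",Rm[:,1],o["finger_gap"],o["gripper_force"])
p,_=capture("side"); 
for q in("bar","bar_mid"):
  for r in place_of(q,"side"): print(q,r["score"],r["centre"])
cv2.imwrite("pics/s3.png",np.hstack([cv2.resize(p[150:350,180:400],(400,364)),cv2.resize(np.load("w13.npz")["p"],(400,364))]))
E
```

```text
pos [508.2 287.1 274.6] x yaw -177.37202057699668 j [ 0.65 -0.13 -1.03 -0.4  -0.56  0.27] F [17.  15.5  8.7]
bar 0.84 [613.3 291.5 228.4] [323. 198.]
tool z [ 0.91336505  0.02952719 -0.40606949] y [-0.03483415  0.99937695 -0.00568253] 23.055510026861004 79.4322144985199
bar 0.76 [615.6, 291.4, 226.3]
bar 0.4 [609.5, -91.6, -1.6]
bar_mid 0.62 [547.8, 288.1, 259.9]
```

View pics/s3.png

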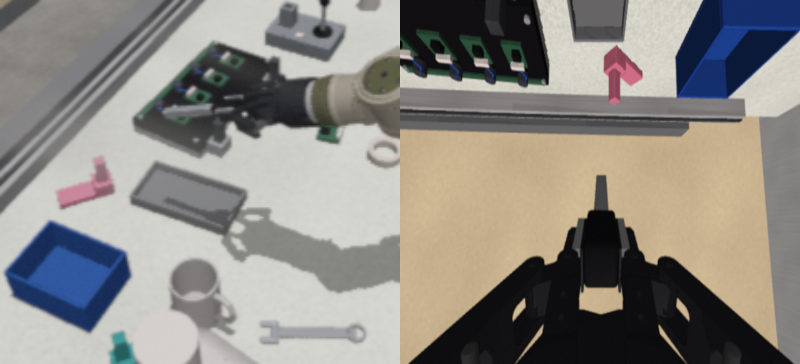

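The bar is held at about 66° tilt, but j3 is at its limit because the tool is too far in. I'll move outward and check.

```bash
python3 - <<'E'
from h import *
plan([([590,283,240],Q(182.5,-66),20)],maxdeg=3)
E
```

```text
5 [[-0.001,-0.0011,0.0176,-0.15,-0.03,0.03],[-0.0009,-0.0012,0.0176,-0.15,-0.03,0.03],[-0.001,-0.0012,0.0176,-0.15,-0.02,0.04],[-0.0009,-0.0013,0.0176,-0.15,-0.03,0.03],[-0.0009,-0.0013,0.0177,-0.15,-0.02,0.04]]
```

>>> move_arm([
  [[-0.001,-0.001,0.0176,-0.15,0,0],[-0.001,-0.001,0.0176,-0.15,0,0],[-0.001,-0.001,0.0176,-0.15,0,0],[-0.001,-0.001,0.0176,-0.15,0,0],[-0.001,-0.001,0.0176,-0.15,0,0],[0,0,0,0,0,0],[0,0,0,0,0,0]],
])

```text
time: 34.78
position: [590.9, 284.9, 242.2]
tool_rot: [-0.019, 0.838, 0.012, 0.545]
contact_force: [0.7, -0.6, -1.4]
finger_gap: 22.9
gripper_force: 79.3
```

```bash
python3 - <<'E'
from h import *
o=get_obs(); Rm=R.from_quat(o["tool_rot"]).as_matrix()
print(o["position"],o["joint_positions"],o["contact_force"],"z",Rm[:,2],o["finger_gap"])
plan([([556,282,200],Q(182.5,-66),20)],maxdeg=3)
E
```

```text
[590.94492445 284.94139685 242.21777874] [ 0.51825671  0.0549802  -0.98231324 -0.57506592 -0.43024067  0.20426392] [ 0.68515646 -0.61206788 -1.38250812] z [ 0.91327827  0.04065682 -0.40530214] 22.86016984275719
3 [[0.0176,-0.0005,-0.005,0.01,0.03,0.02],[0.0176,-0.0004,-0.005,0.02,0.03,0.02],[0.0176,-0.0005,-0.0049,0.01,0.03,0.02]]
```

```bash
python3 - <<'E'
from h import *
from scipy.optimize import least_squares
D=np.array([(.313,.046,575,231.3),(0,-.26,418.3,261.3),(.06,-.19,450.1,261.2),(.34,.12,588.3,249),(.09,-.39,442.7,170.2),(.29,-.49,484.3,42.7),(.47,-.2,593.2,42.7),(.37,.06,600.6,205.7),(.17,-.27,486,181.7),(.33,-.41,514.3,44.5),(.56,.47,692.5,252.7),(.54,.51,683.5,278.2)])
def wr(x,j2,j3): 
    r0,a,b,c,h=x; return r0+a*np.sin(j2)+b*np.cos(j2-j3)+c*np.sin(j2-j3), h+a*np.cos(j2)-b*np.sin(j2-j3)+c*np.cos(j2-j3)
f=lambda x: np.r_[wr(x,D[:,0],D[:,1])[0]-D[:,2],wr(x,D[:,0],D[:,1])[1]-D[:,3]]
s=least_squares(f,[0,400,400,0,0]); x=s.x; print(np.round(x,1),np.abs(s.fun).max())
o=get_obs(); z=R.from_quat(o["tool_rot"]).as_matrix()[:,2]; p=o["position"]; j=o["joint_positions"]
r,zz=wr(x,j[1],j[2]); print("wrist r, z(+L)",r,zz,j)
# wrist (j4) centre W: z = zz+L ; W = p - L*z approx
for L in (150,200,250,300): 
    W=p-L*z; print(L,np.hypot(*W[:2]),W[2]-L)
np.save("fk.npy",x)
E
```

```text
[   6.1  513.   411.    55.3 -201.1] 3.6669560195853705
wrist r, z(+L) 290.8922284713236 -14.585757967336686 [ 0.51825671  0.0549802  -0.98231324 -0.57506592 -0.43024067  0.20426392]
150 532.7540160934773 153.01310004121376
200 493.27874759873237 123.27820714119639
250 454.97214735615563 93.54331424117902
300 418.1555186478128 63.808421341161704
```

```bash
python3 - <<'E'
from h import *
from scipy.optimize import fsolve
x=np.load("fk.npy")
def wr(j2,j3):
    r0,a,b,c,h=x; return np.array([r0+a*np.sin(j2)+b*np.cos(j2-j3)+c*np.sin(j2-j3), h+a*np.cos(j2)-b*np.sin(j2-j3)+c*np.cos(j2-j3)])
L=431
for tilt in (66,60,50,45,40,35):
  t=np.radians(tilt); 
  z=5+139*np.cos(t)+6-19*np.cos(t); xx=594+75-139*np.sin(t)+19*np.sin(t)
  W=np.array([xx-L*np.sin(t),282-12,z+L*np.cos(t)])
  r=np.hypot(W[0],W[1])-40; s,i,e,_=fsolve(lambda q:wr(*q)-[r,W[2]-L],[0,-.9],full_output=1)
  print(tilt,round(xx),round(z),r,np.round(s,2),e)
E
```

```text
66 559 60 276.7576905286785 [ 0.61 -1.15] 1
60 565 71 291.2022242750915 [ 0.43 -1.1 ] 1
50 577 88 325.87471494731597 [ 0.24 -0.97] 1
45 584 96 348.52993559260284 [ 0.19 -0.88] 1
40 592 103 374.7459077748523 [ 0.17 -0.79] 1
35 600 109 404.3875858420432 [ 0.17 -0.68] 1
```

Tilting 66° that low would exceed j3. Instead I'll tilt 42°, touch the foot down on the tray floor, let the bar pivot in a soft grip while lowering, then release.

```bash
python3 - <<'E'
from h import *
plan([([591,282,190],Q(182.5,-42)),([591,282,106],Q(182.5,-42),20)])
print(Q(182.5,-42).inv().apply([[-.01,-.0004,-.011],[-.006,-.0003,-.01],[0,0,-.002]]))
E
```

```text
3 [[0.0159,-0.001,0.007,0.01,8.03,0.02],[0.0148,-0.001,0.0092,0.01,8.03,0.02],[0.0134,-0.0009,0.0112,0.01,8.03,0.02]]
5 [[0.0112,-0.0,0.0125,0.0,-0.0,0.0],[0.0112,-0.0,0.0125,0.0,-0.0,0.0],[0.0113,-0.0,0.0125,0.0,-0.0,0.0],[0.0112,-0.0,0.0125,0.0,-0.0,0.0],[0.0113,-0.0,0.0124,0.0,-0.0,0.0]]
[[ 1.47977780e-02  3.65745850e-05  1.47798083e-03]
 [ 1.11556558e-02 -3.79981423e-05  3.41172968e-03]
 [ 1.33826121e-03 -2.42861287e-19  1.48628965e-03]]
```

>>> move_arm([
  [[0.016,-0.001,0.007,0,8.03,0],[0.015,-0.001,0.009,0,8.03,0],[0.0135,-0.001,0.011,0,8.03,0],[0.0112,0,0.0125,0,0,0],[0.0112,0,0.0125,0,0,0],[0.0112,0,0.0125,0,0,0],[0.0112,0,0.0125,0,0,0],[0.0112,0,0.0125,0,0,0],[0,0,0,0,0,0],[0,0,0,0,0,0]],
])

```text
time: 36.02
position: [591.2, 282.6, 107.5]
tool_rot: [-0.021, 0.933, 0.008, 0.359]
contact_force: [0.6, 0.0, -0.7]
finger_gap: 22.9
gripper_force: 79.3
```

```bash
python3 - <<'E'
from h import *
o=get_obs(); Rm=R.from_quat(o["tool_rot"]).as_matrix()
print(o["position"],o["joint_positions"],o["contact_force"],"z",Rm[:,2],o["finger_gap"],"foot",o["position"]+116.6*Rm[:,2])
capture("side")
for q in("bar","bar_mid"):
  for r in place_of(q,"side")[:1]: print(q,r["score"],r["centre"])
E
```

```text
[591.198344   282.5689244  107.48919689] [ 0.44254891  0.19338017 -0.76815903 -0.08602236 -0.26225704  0.30180172] [ 0.60575767  0.04525576 -0.66334926] z [ 0.67011996  0.03066842 -0.74161897] 22.90552912920834 foot [669.33433099 286.14486213  21.01642542]
bar 0.32 [616.1, 58.7, 0.7]
bar_mid 0.43 [623.1, 283.4, 82.6]
```

Foot is 21 mm up and over the tray floor. I'll touch down gently.

>>> move_arm([
  [[0.0027,0,0.003,0,0,0],[0.0027,0,0.003,0,0,0],[0.0015,0,0.0015,0,0,0],[0.0015,0,0.0015,0,0,0],[0,0,0,0,0,0]],
])

```text
time: 36.8
position: [591.4, 282.2, 95.0]
tool_rot: [-0.021, 0.933, 0.008, 0.36]
contact_force: [-1.1, -0.6, 2.7]
finger_gap: 23.0
gripper_force: 80.2
```

>>> move_arm([
  [[0.0074,0,0.0008,0,0,0],[0.0074,0,0.0008,0,0,0],[0,0,0,0,0,0]],
], squeeze=20)

```text
time: 37.17
position: [583.5, 282.6, 86.9]
tool_rot: [-0.02, 0.932, 0.009, 0.363]
contact_force: [-5.8, -0.9, 11.0]
finger_gap: 22.9
gripper_force: 81.9
```

>>> move_arm([
  [[0,0,0,0,0,0],[0,0,0,0,0,0],[0.004,0,0.001,0,0,0],[0.004,0,0.001,0,0,0],[0,0,0,0,0,0]],
], hand=1, squeeze=20)

```text
time: 37.8
position: [578.6, 282.4, 80.1]
tool_rot: [-0.02, 0.932, 0.009, 0.362]
contact_force: [-9.4, -2.1, 14.2]
finger_gap: 22.6
gripper_force: 83.7
```

>>> move_arm([
  [[0.006,0,0.0015,0,0,0],[0.006,0,0.0015,0,0,0],[0.006,0,0.002,0,0,0],[0,0,0,0,0,0]],
])

```text
time: 38.3
position: [567.7, 282.0, 62.9]
tool_rot: [-0.021, 0.932, 0.009, 0.361]
contact_force: [-6.6, -0.5, 9.5]
finger_gap: 22.9
gripper_force: 85.7
```

```bash
python3 - <<'E'
from h import *
p,W=look("w14",["bar"])
s,_=capture("side")
cv2.imwrite("pics/s4.png",np.hstack([cv2.resize(s[180:320,220:380],(400,350)),cv2.resize(p,(400,350))]))
E
```

```text
pos [567.7 282.   62.9] x yaw -177.49794854477332 j [ 0.46  0.25 -0.86 -0.24 -0.28  0.32] F [-6.6 -0.5  9.5]
bar 0.97 [670.7 289.3  10.6] [325. 244.]
```

View pics/s4.png

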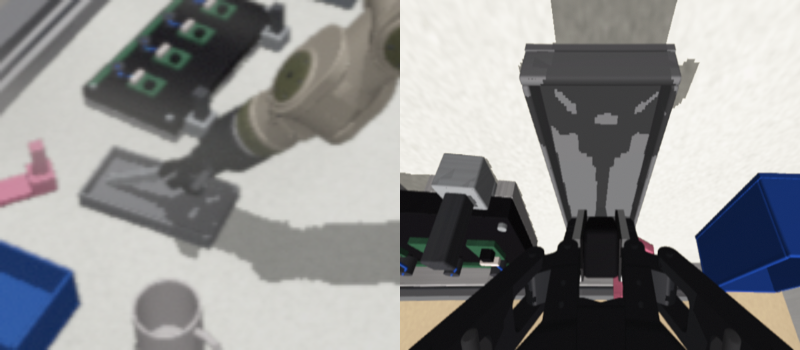

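The foot stays put at (671,289,11) and the bar pivots in the pads to about 60°, lying inside the tray. I'll go a little lower, then release.

>>> move_arm([
  [[0.008,0,0.005,0,0,0],[0.008,0,0.005,0,0,0],[0,0,0,0,0,0]],
])

```text
time: 38.83
position: [562.1, 281.8, 43.7]
tool_rot: [-0.021, 0.933, 0.009, 0.36]
contact_force: [-4.8, 0.8, 6.5]
finger_gap: 23.0
gripper_force: 86.3
```

>>> move_arm([
  [[0,0,0,0,0,0],[0,0,0,0,0,0],[0,0,0,0,0,0],[0,0,0,0,0,0]],
], hand=0.4)

```text
time: 39.33
position: [561.0, 280.7, 42.2]
tool_rot: [-0.021, 0.933, 0.008, 0.359]
contact_force: [-0.4, -0.4, 0.8]
finger_gap: 51.0
gripper_force: 0.0
```

>>> move_arm([
  [[0,0,-0.015,0,0,0],[0,0,-0.03,0,0,0],[-0.01,0,-0.03,0,0,0],[-0.02,0,-0.03,0,0,0],[-0.02,0,-0.03,0,0,0],[-0.02,0,-0.03,0,0,0],[0,0,0,0,0,0],[0,0,0,0,0,0]],
])

```text
time: 40.33
position: [501.8, 277.9, 211.6]
tool_rot: [-0.021, 0.933, 0.008, 0.359]
contact_force: [-0.3, 0.5, -0.0]
finger_gap: 50.9
gripper_force: 0.0
```

```bash
python3 - <<'E'
from h import *
p,W=look("w15",["bar","bar_mid","tray"])
print(get_obs()["position"])
s,_=capture("side")
for q in("bar","bar_mid","block0"):
  for r in place_of(q,"side")[:4]: print(q,r["score"],r["centre"])
cv2.imwrite("pics/s5.png",np.hstack([cv2.resize(s[180:320,220:380],(400,350)),cv2.resize(p,(400,350))]))
plan([([500,260,290],Q(182.5,-20)),([520,100,270],Q(180)),([520,-150,270],Q(180)),([500,-280,240],Q(180))],maxmm=50)
E
```

```text
pos [501.8 277.9 211.6] x yaw -177.40750618892446 j [ 0.53 -0.1  -0.75  0.24 -0.32  0.37] F [-0.3  0.5 -0. ]
bar 0.68 [672.2 286.1  12.3] [322. 165.]
tray 0.85 [593.1 281.1   3.9] [321. 115.]
[501.76609977 277.64918686 209.98070787]
bar 0.54 [674.3, 286.9, 13.2]
bar_mid 0.65 [598.5, 280.3, 18.7]
bar_mid 0.31 [587.4, -280.4, 1.7]
block0 0.95 [505.2, 621.8, -5.0]
block0 0.68 [771.8, 339.2, 1.5]
block0 0.67 [604.3, -92.4, -3.2]
block0 0.63 [624.9, 138.6, 2.1]
3 [[-0.0169,-0.006,-0.0203,-0.0,7.33,0.03],[-0.0141,-0.0059,-0.0223,-0.0,7.33,0.02],[-0.0111,-0.006,-0.0239,-0.0,7.33,0.03]]
4 [[-0.0014,-0.0402,0.0058,0.11,5.0,0.62],[-0.0023,-0.0401,0.0057,0.11,5.0,0.62],[-0.0032,-0.0401,0.0056,0.11,5.0,0.62],[-0.0041,-0.0401,0.0053,0.11,5.0,0.61]]
5 [[-0.0,-0.05,0.0,-0.0,0.0,0.0],[-0.0,-0.05,0.0,-0.0,0.0,0.0],[-0.0,-0.05,0.0,-0.0,0.0,0.0],[-0.0,-0.05,0.0,-0.0,0.0,0.0],[-0.0,-0.05,0.0,-0.0,0.0,0.0]]
3 [[0.0067,-0.0433,0.01,-0.0,0.0,0.0],[0.0066,-0.0433,0.01,-0.0,0.0,0.0],[0.0067,-0.0434,0.01,-0.0,0.0,0.0]]
```

View pics/s5.png

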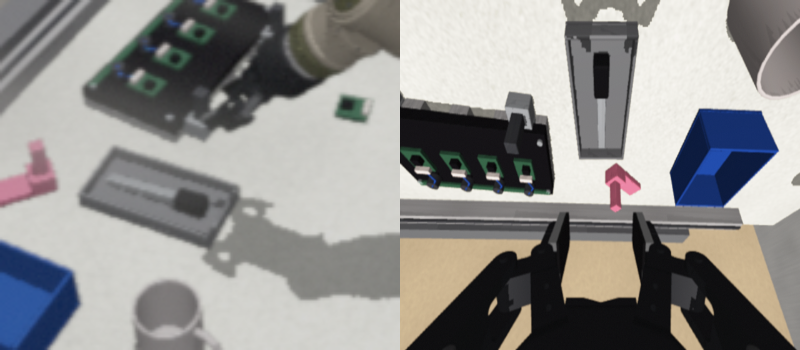

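The bar lies flat in the middle of the tray. Now the jog lever: fingers shut, coming down on the robot's side of the knob.

>>> move_arm([
  [[-0.017,-0.006,-0.02,0,7.33,0],[-0.014,-0.006,-0.022,0,7.33,0],[-0.011,-0.006,-0.024,0,7.33,0],[-0.0014,-0.04,0.0058,0.1,5,0.62],[-0.0023,-0.04,0.0057,0.1,5,0.62],[-0.0032,-0.04,0.0056,0.1,5,0.62],[-0.004,-0.04,0.0053,0.1,5,0.62],[0,-0.05,0,0,0,0],[0,-0.05,0,0,0,0],[0,-0.05,0,0,0,0],[0,-0.05,0,0,0,0],[0,-0.05,0,0,0,0]],
], hand=1)

```text
time: 42.22
position: [520.9, -151.3, 269.9]
tool_rot: [-0.001, 1.0, 0.0, 0.001]
contact_force: [0.7, -0.6, 0.2]
finger_gap: -0.2
gripper_force: 0.0
```

```bash
python3 - <<'E'
from h import *
p,W=look("w16",["jog_knob"])
print("knob",rects(W,128,150,[545,-280],45))
print(get_obs()["tool_rot"])
plan([([480,-280,240],Q(180)),([480,-280,112],Q(180),30)])
E
```

```text
pos [ 520.9 -151.3  269.9] x yaw -179.9349512166802 j [-0.43  0.24  0.04  1.37  0.   -0.43] F [ 0.7 -0.6  0.2]
jog_knob 0.82 [ 544.2 -278.5  129. ] [193. 214.]
knob (((543.640380859375, -278.961181640625), (26.183897018432617, 25.52022361755371), 2.724583625793457), 664, array([ 541.428  , -276.25208], dtype=float32), np.float64(138.98499799689878))
[ 2.23441968e-03  9.99997318e-01 -3.81314935e-04  4.75143934e-04]
4 [[0.0101,-0.0315,0.0074,-0.01,0.01,-0.06],[0.0102,-0.0315,0.0073,-0.01,0.01,-0.07],[0.0102,-0.0315,0.0074,-0.01,0.02,-0.06],[0.0102,-0.0315,0.0073,-0.01,0.01,-0.07]]
5 [[-0.0,-0.0,0.0256,-0.0,0.0,0.0],[-0.0,-0.0,0.0256,-0.0,0.0,0.0],[-0.0,-0.0,0.0256,-0.0,0.0,0.0],[-0.0,-0.0,0.0256,-0.0,0.0,0.0],[-0.0,-0.0,0.0256,-0.0,0.0,0.0]]
```

>>> move_arm([
  [[0.0102,-0.032,0.0074,0,0,0],[0.0102,-0.032,0.0074,0,0,0],[0.0102,-0.032,0.0074,0,0,0],[0.0102,-0.032,0.0074,0,0,0],[0,0,0.0256,0,0,0],[0,0,0.0256,0,0,0],[0,0,0.0256,0,0,0],[0,0,0.0256,0,0,0],[0,0,0.0256,0,0,0],[0,0,0,0,0,0]],
])

```text
time: 43.58
position: [479.1, -275.7, 110.4]
tool_rot: [-0.001, 1.0, 0.002, -0.001]
contact_force: [-0.6, -0.5, 0.2]
finger_gap: -0.0
gripper_force: 0.0
```

>>> move_arm([
  [[-0.01,0,0,0,0,0],[-0.01,0,0,0,0,0],[-0.01,0,0,0,0,0],[-0.01,0,0,0,0,0],[-0.008,0,0,0,0,0],[-0.008,0,0,0,0,0],[-0.008,0,0,0,0,0],[-0.008,0,0,0,0,0],[0,0,0,0,0,0]],
])

```text
time: 44.7
position: [552.0, -276.9, 111.8]
tool_rot: [-0.001, 1.0, 0.001, -0.0]
contact_force: [-2.4, 0.2, -2.2]
finger_gap: -0.0
gripper_force: 1.6
```

```bash
python3 - <<'E'
from h import *
p,W=look("w17",["jog_knob"])
s,_=capture("side")
for r in place_of("jog_knob","side")[:2]: print(r)
capture("scene")
for r in place_of("jog_knob","scene")[:2]: print(r)
E
```

```text
pos [ 552.  -276.9  111.8] x yaw -179.91016981744488 j [-0.6   0.45 -0.05  1.07  0.   -0.6 ] F [-2.4  0.2 -2.2]
jog_knob 0.94 [ 577.7 -277.8  119.5] [320. 307.]
{'centre': [579.3, -280.7, 125.0], 'score': 0.47}
{'centre': [577.0, -280.8, 124.3], 'score': 0.45}
```

The knob moved 33 mm, which is about 0.40 rad. I'll push 8 mm more and hold.

>>> move_arm([
  [[-0.004,0,0,0,0,0],[-0.004,0,0,0,0,0],[0,0,0,0,0,0],[0,0,0,0,0,0],[0,0,0,0,0,0],[0,0,0,0,0,0],[0,0,0,0,0,0],[0,0,0,0,0,0],[0,0,0,0,0,0],[0,0,0,0,0,0],[0,0,0,0,0,0],[0,0,0,0,0,0]],
])

```text
time: 46.5
position: [560.0, -277.0, 112.4]
tool_rot: [-0.001, 1.0, 0.001, 0.0]
contact_force: [-4.8, 1.4, -4.3]
finger_gap: 0.2
gripper_force: 2.5
```

```bash
python3 - <<'E'
from h import *
p,W=look("w18",["jog_knob"])
capture("side")
for r in place_of("jog_knob","side")[:1]: print(r)
E
```

```text
pos [ 560.  -277.   112.4] x yaw -179.9278206768168 j [-0.59  0.46 -0.03  1.08  0.   -0.59] F [-4.8  1.4 -4.3]
{'centre': [587.3, -280.7, 121.5], 'score': 0.52}
```

>>> move_arm([
  [[0,0,0,0,0,0],[0,0,0,0,0,0],[0.005,0,0,0,0,0],[0.005,0,0,0,0,0],[0.005,0,0,0,0,0],[0.006,0,0,0,0,0],[0.006,0,0,0,0,0],[0.006,0,0,0,0,0],[0.006,0,0,0,0,0],[0.008,0,0,0,0,0],[0.01,0,0,0,0,0],[0.01,0,0,0,0,0]],
])

```text
time: 48.2
position: [492.6, -277.3, 112.6]
tool_rot: [-0.001, 1.0, 0.0, 0.001]
contact_force: [0.0, 0.3, 0.9]
finger_gap: -0.2
gripper_force: 0.0
```

>>> move_arm([
  [[0.01,0,-0.01,0,0,0],[0.01,0,-0.03,0,0,0],[0.01,0,-0.03,0,0,0],[0,0,-0.04,0,0,0],[0,0,-0.04,0,0,0],[0,0,0,0,0,0],[0,0,0,0,0,0],[0,0,0,0,0,0]],
])

```text
time: 49.2
position: [462.5, -277.1, 261.4]
tool_rot: [-0.001, 1.0, 0.001, -0.0]
contact_force: [-0.8, -0.5, 0.3]
finger_gap: -0.2
gripper_force: 0.0
```

```bash
python3 - <<'E'
from h import *
p,W=look("w19",["jog_knob","block0"])
print("knob",rects(W,128,150,[545,-280],45))
s,_=capture("side"); cv2.imwrite("pics/s6.png",cv2.resize(s[110:330,190:430],None,fx=2.5,fy=2.5))
for q in ("jog_knob","bar_mid","block0","board","solvent","mug"):
    for r in place_of(q,"side"):
        if r["score"]>.4:print(q,r)
E
```

```text
pos [ 462.5 -277.1  261.4] x yaw -179.92752191054964 j [-0.69  0.24  0.02  1.35  0.   -0.69] F [-0.8 -0.5  0.3]
block0 0.9 [ 6.054e+02 -8.970e+01  4.000e-01] [447. 266.]
block0 0.82 [598.9 126.   -1.2] [594. 262.]
knob None
jog_knob {'centre': [546.4, -279.6, 127.7], 'score': 0.41}
bar_mid {'centre': [597.4, 282.5, 19.3], 'score': 0.81}
block0 {'centre': [506.8, 626.2, -3.1], 'score': 0.79}
block0 {'centre': [604.9, -92.4, -0.7], 'score': 0.62}
block0 {'centre': [766.9, 338.5, -0.4], 'score': 0.57}
board {'centre': [412.9, 0.9, 4.4], 'score': 0.69}
board {'centre': [615.2, 20.4, -1.6], 'score': 0.64}
solvent {'centre': [492.0, -498.6, 0.1], 'score': 0.74}
solvent {'centre': [610.0, -11.7, -3.3], 'score': 0.5}
mug {'centre': [465.4, 483.8, 5.3], 'score': 0.92}
```

View pics/s6.png

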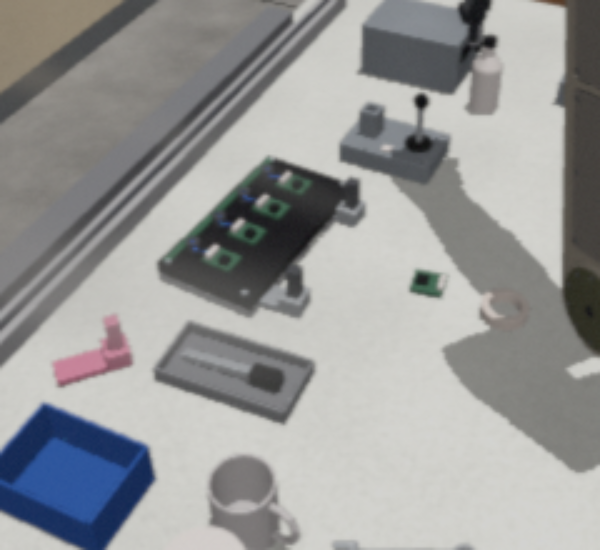

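The lever has recentred. But block B has been knocked part-way out of bay 0 (crop px 285,295), so I need to reseat it.

```bash
python3 - <<'E'
from h import *
plan([([500,-100,270],Q(178)),([585,120,230],Q(175.7))],maxmm=50)
E
```

```text
4 [[-0.0093,0.0444,-0.0018,0.01,0.02,0.52],[-0.0089,0.0444,-0.0019,0.01,0.01,0.52],[-0.0084,0.0445,-0.0019,0.01,0.02,0.52],[-0.0081,0.0446,-0.0018,0.01,0.01,0.52]]
5 [[-0.0154,0.0446,0.008,0.0,0.0,0.46],[-0.0151,0.0447,0.008,0.0,0.0,0.46],[-0.0147,0.0448,0.008,0.0,0.0,0.46],[-0.0144,0.0449,0.008,0.0,0.0,0.46],[-0.014,0.045,0.008,0.0,0.0,0.46]]
```

>>> move_arm([
  [[-0.009,0.0445,-0.002,0,0,0.5],[-0.009,0.0445,-0.002,0,0,0.5],[-0.0085,0.0445,-0.002,0,0,0.5],[-0.008,0.0445,-0.002,0,0,0.5],[-0.0154,0.0446,0.008,0,0,0.46],[-0.015,0.0447,0.008,0,0,0.46],[-0.0147,0.0448,0.008,0,0,0.46],[-0.0144,0.045,0.008,0,0,0.46],[-0.014,0.045,0.008,0,0,0.46],[0,0,0,0,0,0],[0,0,0,0,0,0]],
], hand=0.3)

```text
time: 51.08
position: [584.1, 120.2, 230.8]
tool_rot: [0.037, 0.999, 0.0, 0.0]
contact_force: [-0.2, -0.5, -0.5]
finger_gap: 59.8
gripper_force: 0.0
```

```bash
python3 - <<'E'
from h import *
p,W=look("w20",["block0"])
cv2.imwrite("pics/w20b.png",p)
for z in [(8,20),(24,33),(70,90)]: print(z,rects(W,*z,[590,126],45))
print("A",rects(W,70,90,[586,-91],40))
E
```

```text
pos [584.1 120.2 230.8] x yaw 175.8095107994504 j [0.07 0.35 0.1  1.32 0.   0.14] F [-0.2 -0.5 -0.5]
block0 0.82 [602.  -91.5   3.8] [157. 201.]
block0 0.62 [5.969e+02 1.287e+02 3.000e-01] [329. 184.]
block0 0.59 [771.5 337.9   3.8] [486. 295.]
(8, 20) (((591.1363525390625, 125.52314758300781), (59.81952667236328, 64.64210510253906), 85.33255767822266), 645, array([613.372  , 131.18596], dtype=float32), np.float64(14.548375845662013))
(24, 33) (((591.1263427734375, 125.56425476074219), (61.373260498046875, 64.03876495361328), 85.79505157470703), 701, array([577.3597 , 126.58964], dtype=float32), np.float64(29.97523776650348))
(70, 90) (((577.3723754882812, 129.21763610839844), (20.364498138427734, 19.9525203704834), 3.6587347984313965), 413, array([576.0227 , 129.13803], dtype=float32), np.float64(79.87454359035188))
A (((585.6807861328125, -91.0656509399414), (20.813142776489258, 19.37889289855957), 83.84959411621094), 495, array([584.91766, -88.3775 ], dtype=float32), np.float64(78.43476863448085))
```

View pics/w20b.png

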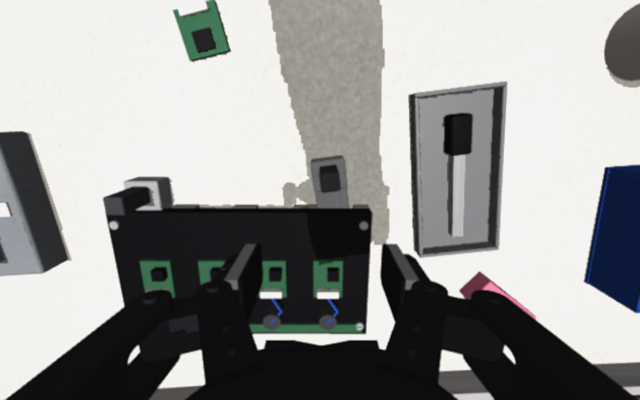

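Block B's post is now at (577.4,129.2) and its yaw is 3.7°; the bar and block A are fine. I'll grip it, pull it out, straighten it and push it in again.

```bash
python3 - <<'E'
from h import *
plan([([577.4,129.2,130],Q(183.7),30),([577.4,129.2,44],Q(183.7),25)])
t=np.radians(-4.27); ex=np.array([np.cos(t),np.sin(t)]); P=np.array([603.9,135.7]); a=P-97*ex
plan([([515,125.2,44.5],Q(183.7),13),([*a,44.5],Q(175.73),10)],maxdeg=3,start=([577.4,129.2,44],Q(183.7)))
E
```

```text
4 [[0.0019,0.0023,0.0253,0.01,0.02,-2.0],[0.0018,0.0024,0.0253,0.0,0.02,-2.0],[0.0017,0.0025,0.0254,0.01,0.02,-2.0],[0.0017,0.0025,0.0253,0.0,0.02,-1.99]]
4 [[-0.0,0.0,0.0215,0.0,0.0,-0.0],[-0.0,0.0,0.0215,0.0,0.0,-0.0],[-0.0,0.0,0.0215,0.0,0.0,-0.0],[-0.0,0.0,0.0215,0.0,0.0,-0.0]]
5 [[0.0125,0.0,-0.0001,0.0,0.0,0.0],[0.0125,0.0,-0.0001,0.0,0.0,0.0],[0.0125,0.0,-0.0001,0.0,0.0,0.0],[0.0125,0.0,-0.0001,0.0,0.0,0.0],[0.0125,0.0,-0.0001,0.0,0.0,0.0]]
3 [[0.0022,0.0061,0.0,0.0,-0.0,2.66],[0.0025,0.006,0.0,-0.0,-0.0,2.66],[0.0028,0.0058,0.0,-0.0,-0.0,2.65]]
```

>>> move_arm([
  [[0.0018,0.0024,0.0253,0,0,-2],[0.0018,0.0024,0.0253,0,0,-2],[0.0018,0.0024,0.0253,0,0,-2],[0.0018,0.0024,0.0253,0,0,-2],[0,0,0.0215,0,0,0],[0,0,0.0215,0,0,0],[0,0,0.0215,0,0,0],[0,0,0.0215,0,0,0],[0,0,0,0,0,0]],
])

```text
time: 52.3
position: [576.1, 128.7, 42.7]
tool_rot: [-0.032, 0.999, 0.0, -0.001]
contact_force: [-0.4, 0.1, -0.1]
finger_gap: 59.6
gripper_force: 0.0
```

>>> move_arm([
  [[0,0,0,0,0,0],[0,0,0,0,0,0],[0,0,0,0,0,0],[0,0,0,0,0,0],[0,0,0,0,0,0],[0,0,0,0,0,0]],
], hand=1, squeeze=60)

```text
time: 53.05
position: [578.5, 129.8, 45.1]
tool_rot: [-0.033, 0.999, -0.0, 0.002]
contact_force: [0.0, -2.1, 7.2]
finger_gap: 19.5
gripper_force: 58.8
```

>>> move_arm([
  [[0.0125,0,-0.0005,0,0,0],[0.0125,0,0,0,0,0],[0.0125,0,0,0,0,0],[0.0125,0,0,0,0,0],[0.0125,0,0,0,0,0],[0.0022,0.006,0,0,0,2.66],[0.0025,0.006,0,0,0,2.66],[0.0028,0.006,0,0,0,2.65],[0,0,0,0,0,0],[0,0,0,0,0,0]],
])

```text
time: 54.3
position: [507.4, 143.0, 45.2]
tool_rot: [0.037, 0.999, -0.001, 0.001]
contact_force: [2.2, -4.0, 9.8]
finger_gap: 19.2
gripper_force: 61.1
```

```bash
python3 - <<'E'
from h import *
p,W=look("w21",["block0"])
for z in [(8,20),(24,36)]: print(z,rects(W,*z,[540,141],80))
o=get_obs(); t=np.radians(-4.27); ex=np.array([np.cos(t),np.sin(t)]);ey=np.array([-np.sin(t),np.cos(t)]); P=np.array([603.9,135.7])
r=rects(W,8,20,[540,141],80)[0]; B=np.array([623.8,134.2])
print("to go",(P-o["position"][:2])@ex,(P-o["position"][:2])@ey,"blade axis off",(B-np.array(r[0]))@ey,o["finger_gap"])
E
```

```text
pos [507.4 143.   45.2] x yaw 175.78653778536042 j [ 0.12  0.35 -0.38  0.83 -0.    0.2 ] F [ 2.2 -4.   9.8]
block0 0.74 [530.  136.5   1. ] [315. 257.]
block0 0.67 [601.9 -92.4   3.3] [ 15. 368.]
(8, 20) (((539.4859008789062, 140.1669464111328), (39.58835220336914, 96.19412994384766), 85.9308853149414), 1956, array([572.3966 , 138.70697], dtype=float32), np.float64(16.364666595338083))
(24, 36) (((500.0167541503906, 143.2047882080078), (39.83454513549805, 17.742422103881836), 86.10885620117188), 1436, array([495.76883, 143.6065 ], dtype=float32), np.float64(30.07707512077086))
to go 96.83030552212014 -0.11324519498588374 blade axis off 0.32735675616037624 19.119171597452237
```

```bash
python3 - <<'E'
from h import *
W=np.load("w21.npz")["W"]
for W in (W,np.load("w9.npz")["W"]):
  for x in range(545,600,8):
    m=(np.abs(W[...,0]-x)<4)&(np.abs(W[...,1]-141)<15)&(W[...,2]>5)&(W[...,2]<28); print(x,m.sum(),W[m][:,2].mean().round(2),end="; ")
  print()
E
```

```text
545 0 nan; 553 0 nan; 561 143 16.55; 569 449 16.65; 577 449 16.89; 585 290 16.98; 593 0 nan; 
545 0 nan; 553 182 14.91; 561 439 14.78; 569 426 14.74; 577 62 14.54; 585 0 nan; 593 0 nan; <stdin>:5: RuntimeWarning: Mean of empty slice.
  ret = ret.dtype.type(ret / rcount)
```

The block hangs about 2 mm off the table, so I'll lower it by 2 mm before pushing.

>>> move_arm([
  [[0,0,0.001,0,0,0],[0,0,0.0012,0,0,0],[0,0,0,0,0,0],[0,0,0,0,0,0]],
])

```text
time: 54.9
position: [507.7, 143.0, 45.0]
tool_rot: [0.037, 0.999, -0.001, 0.002]
contact_force: [-1.9, -3.8, 24.2]
finger_gap: 19.5
gripper_force: 63.7
```

```bash
python3 - <<'E'
from h import *
p,W=look("w22",[])
for x in range(561,592,8):
    m=(np.abs(W[...,0]-x)<4)&(np.abs(W[...,1]-141)<15)&(W[...,2]>5)&(W[...,2]<28); print(x,m.sum(),W[m][:,2].mean().round(2),end="; ")
E
```

```text
pos [507.7 143.   45. ] x yaw 175.7813645774618 j [ 0.12  0.35 -0.38  0.83 -0.    0.2 ] F [-1.9 -3.8 24.2]
561 121 16.3; 569 432 16.33; 577 448 16.47; 585 330 16.57;
```

The block is held tilted nose-up. I'll release it so it settles flat, then regrip.

>>> move_arm([
  [[0,0,-0.002,0,0,0],[0,0,0,0,0,0],[0,0,0,0,0,0]],
])

```text
time: 55.32
position: [507.1, 143.3, 45.1]
tool_rot: [0.037, 0.999, -0.0, 0.001]
contact_force: [1.5, -4.0, 12.4]
finger_gap: 19.2
gripper_force: 61.5
```

>>> move_arm([
  [[0,0,0,0,0,0],[0,0,0,0,0,0],[0,0,0,0,0,0],[0,0,0,0,0,0]],
], hand=0.3)

```text
time: 55.82
position: [506.7, 143.9, 43.5]
tool_rot: [0.037, 0.999, 0.0, 0.0]
contact_force: [0.3, 0.2, 1.0]
finger_gap: 59.6
gripper_force: 0.0
```

```bash
python3 - <<'E'
from h import *
p,W=look("w23",["block0"])
for x in range(561,592,8):
    m=(np.abs(W[...,0]-x)<4)&(np.abs(W[...,1]-141)<15)&(W[...,2]>5)&(W[...,2]<28); print(x,m.sum(),W[m][:,2].mean().round(2),end="; ")
for z in [(8,20),(24,36),(76,90)]: print(z,rects(W,*z,[540,141],80 if z[0]<70 else 45))
E
```

```text
pos [506.7 143.9  43.5] x yaw 175.81340650599805 j [ 0.12  0.36 -0.38  0.83  0.    0.2 ] F [0.3 0.2 1. ]
block0 0.9 [602.9 -92.4   2.1] [ 13. 372.]
block0 0.72 [ 5.315e+02  1.391e+02 -2.000e-01] [317. 261.]
561 22 14.58; 569 366 14.68; 577 443 14.64; 585 280 14.59; (8, 20) (((539.7079467773438, 140.70864868164062), (40.02912521362305, 96.73029327392578), 85.6906509399414), 2232, array([570.005  , 139.70398], dtype=float32), np.float64(14.428048496995297))
(24, 36) (((509.6497497558594, 142.81472778320312), (40.08137130737305, 36.242340087890625), 85.79295349121094), 2380, array([499.5125 , 144.07758], dtype=float32), np.float64(30.128481580781973))
(76, 90) (((507.63201904296875, 143.28274536132812), (60.9462890625, 20.762969970703125), 86.1279525756836), 2564, array([507.20605, 142.9833 ], dtype=float32), np.float64(80.20363390995884))
```

>>> move_arm([
  [[-0.001,0,-0.003,0,0,0],[0,0,0,0,0,0]],
])

```text
time: 56.18
position: [508.8, 143.9, 47.3]
tool_rot: [0.037, 0.999, 0.0, 0.001]
contact_force: [-0.3, 0.1, 0.8]
finger_gap: 60.0
gripper_force: 0.0
```

>>> move_arm([
  [[0,0,0,0,0,0],[0,0,0,0,0,0],[0,0,0,0,0,0],[0,0,0,0,0,0],[0,0,0,0,0,0],[0,0,0,0,0,0]],
], hand=1, squeeze=60)

```text
time: 56.92
position: [508.3, 143.7, 47.0]
tool_rot: [0.037, 0.999, 0.0, 0.001]
contact_force: [-0.5, -0.7, 2.9]
finger_gap: 19.0
gripper_force: 59.0
```

```bash
python3 - <<'E'
from h import *
p,W=look("w24",[])
for x in range(561,592,8):
    m=(np.abs(W[...,0]-x)<4)&(np.abs(W[...,1]-141)<15)&(W[...,2]>5)&(W[...,2]<28); print(x,m.sum(),W[m][:,2].mean().round(2),end="; ")
o=get_obs(); t=np.radians(-4.27); ex=np.array([np.cos(t),np.sin(t)]);ey=np.array([-np.sin(t),np.cos(t)]); P=np.array([603.9,135.7])
r=rects(W,8,20,[540,141],80)[0]; B=np.array([623.8,134.2]); print(r)
print("to go",(P-o["position"][:2])@ex,(P-o["position"][:2])@ey,"blade axis off",(B-np.array(r[0]))@ey)
E
```

```text
pos [508.3 143.7  47. ] x yaw 175.79983345250812 j [ 0.12  0.35 -0.38  0.84  0.    0.2 ] F [-0.5 -0.7  2.9]
561 56 14.82; 569 425 14.71; 577 425 14.66; 585 418 14.7; ((542.064697265625, 140.81451416015625), (39.6173210144043, 101.05979919433594), 85.63658142089844)
to go 95.86885193238132 -0.8709629047695335 blade axis off -0.5104218998439257
```

Flat and aligned. Pushing home.

>>> move_arm([
  [[-0.015,-0.0005,0,0,0,0],[-0.015,0,0,0,0,0],[-0.015,0,0,0,0,0],[-0.007,0,0,0,0,0],[-0.007,0,0,0,0,0],[-0.007,0,0,0,0,0],[-0.007,0,0,0,0,0],[-0.007,0,0,0,0,0],[-0.007,0,0,0,0,0],[0,0,0,0,0,0]],
])

```text
time: 58.22
position: [595.3, 137.2, 47.0]
tool_rot: [0.037, 0.999, 0.001, 0.001]
contact_force: [-3.1, 0.2, 2.3]
finger_gap: 19.0
gripper_force: 59.4
```

>>> move_arm([
  [[-0.002,0,0,0,0,0],[-0.002,0,0,0,0,0],[-0.002,0,0,0,0,0],[-0.002,0,0,0,0,0],[-0.001,0,0,0,0,0],[-0.001,0,0,0,0,0],[0,0,0,0,0,0]],
])

```text
time: 59.1
position: [603.8, 136.5, 47.0]
tool_rot: [0.036, 0.999, 0.0, -0.0]
contact_force: [-5.0, 0.9, 5.6]
finger_gap: 19.0
gripper_force: 59.7
```

>>> move_arm([
  [[-0.002,0,0,0,0,0],[-0.001,0,0,0,0,0],[0,0,0,0,0,0]],
])

```text
time: 59.48
position: [603.8, 136.4, 47.1]
tool_rot: [0.036, 0.999, 0.0, -0.003]
contact_force: [-13.6, 0.1, 12.6]
finger_gap: 19.1
gripper_force: 60.7
```

>>> move_arm([
  [[0.001,0,0,0,0,0],[0,0,0,0,0,0],[0,0,0,0,0,0],[0,0,0,0,0,0],[0,0,-0.02,0,0,0],[0,0,-0.035,0,0,0],[0,0,-0.035,0,0,0],[0,0,-0.035,0,0,0],[0,0,-0.035,0,0,0],[0.03,0,-0.02,0,0,0],[0,0,0,0,0,0],[0,0,0,0,0,0]],
], hand=0.3)

```text
time: 60.98
position: [577.2, 138.1, 226.8]
tool_rot: [0.037, 0.999, 0.0, 0.001]
contact_force: [-0.3, -0.6, -0.7]
finger_gap: 59.6
gripper_force: 0.0
```

```bash
python3 - <<'E'
from h import *
p,W=look("w25",["block0","bar_mid"])
for c in ([597,136],[586,-91]): print(rects(W,70,90,c,40),rects(W,24,33,c,24))
capture("side")
for q in ("block0","jog_knob","bar_mid"):
    for r in place_of(q,"side"):
        if r["score"]>.4:print(q,r)
E
```

```text
pos [577.2 138.1 226.8] x yaw 175.80250251631207 j [0.1  0.35 0.09 1.31 0.   0.17] F [-0.3 -0.6 -0.7]
block0 0.89 [ 6.247e+02  1.317e+02 -3.000e-01] [319. 211.]
block0 0.89 [770.9 338.4   4.4] [475. 302.]
block0 0.87 [ 6.055e+02 -9.420e+01  2.000e-01] [142. 210.]
bar_mid 0.82 [598.1 281.6  16.3] [441. 186.]
(((602.7521362304688, 136.41131591796875), (19.584077835083008, 19.600828170776367), 85.6581802368164), 404, array([601.4746 , 136.54312], dtype=float32), np.float64(79.66550156621119)) (((602.0375366210938, 136.5027313232422), (39.242706298828125, 29.844022750854492), 85.9905014038086), 481, array([594.89453, 136.64691], dtype=float32), np.float64(30.162564227489888))
(((585.827392578125, -91.3169174194336), (21.914411544799805, 19.794002532958984), 86.48938751220703), 535, array([584.97345 , -88.111755], dtype=float32), np.float64(78.41880284703831)) (((588.2565307617188, -90.84007263183594), (40.76836395263672, 36.58623123168945), 86.33500671386719), 660, array([583.7689  , -81.512344], dtype=float32), np.float64(29.592252167746906))
block0 {'centre': [773.1, 339.4, -0.6], 'score': 0.79}
block0 {'centre': [508.1, 624.0, -5.0], 'score': 0.71}
block0 {'centre': [623.8, 133.6, 3.0], 'score': 0.7}
block0 {'centre': [597.2, 281.3, 17.1], 'score': 0.54}
block0 {'centre': [604.1, -89.1, -2.5], 'score': 0.46}
jog_knob {'centre': [547.6, -280.6, 128.3], 'score': 0.54}
bar_mid {'centre': [600.0, 283.5, 16.9], 'score': 0.8}
```

```bash
python3 -c "
from station import *
print(sign_off())"
```

```text
the job is handed in; nothing more can be done
None
```

I handed the job in at about 61 s: both gauge blocks are home (bays 3 and 0), the bar lies in the grey tray, and the lever was held over and has recentred; `sign_off()` gave no verdict. Block B was knocked out of bay 0 between laying the bar down and checking the lever, so I reseated it before handing in.

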